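# Move a freshly painted cover plate to the drying rack with a lifter

## Robot

A 6-joint arm with a two-finger parallel gripper is mounted at the origin on a cart in front of the work surface, level with it; the furniture and walls round the work are solid. World frame = base frame: x ahead of the robot, y to its left, z up, the work surface at z = 0. Lengths are in m, angles in rad, forces in N, time in s.
With the tool pointing down it reaches from about 0.325 to 0.75 m from the base axis. Payload 7.6 kg.
Tool frame: the origin (TCP) lies midway between the tips of the shut fingers; the grasp point (between the pads) lies 19 mm behind it; z points along the fingers, y is the line along which they close (so a half turn about z gives the same grasp; the last joint's range is limited). The gripper opens to 85 mm and grips with 20 to 120 N. Pads are 22 mm wide; open, the fingers measure 114 mm over their backs; the gripper's body (76 mm by 85 mm) begins 54 mm behind the grasp point. The pads swing forward as they close: fully open they stand 13 mm farther back than shut.
Start: joints at [-1.19, 0.052, 1.401, -0, 1.689, -0.07], TCP at [0.229, -0.473, 0.231] pointing down, gripper open.
Joint ranges: [-2.9, 2.9], [-0.91, 2.17], [0.12, 2.37], [-1.06, 4.2], [0.26, 2.73], [-2.93, 2.93]. Speed limits (rad/s): [2.57, 2.57, 3.01, 3.14, 3.14, 3.14].

## Interface

Orientations are given as [roll, pitch, yaw] about the fixed x, y, z axes, in that order (R = Rz(yaw) Ry(pitch) Rx(roll)).
In Python, from plant import * gives the robot as it stands. The module is installed in compiled form; this text tells all that it offers.
- The arm moves only by the tool drive_tool, never from a script. Its argument "plan" is a list of rows, each a list of 7 numbers: the opening, from 0 (shut) to 1 (fully open), then the shift along the tool's x, y, z in mm, then the turn, a rotation vector about the tool's x, y, z in rad. In form: [[fingers, dx, dy, dz, ax, ay, az], ...]. A call has exactly 10 rows; each row is the pose to reach, as a shift and turn from the pose commanded when the call began, along the tool's axes at that moment; what a row does not reach only later rows make up. A row lasts 1/12 s, in which the tool goes at most 41.7 mm and 7.16 degrees, less where a joint would pass 70% of its speed; a pose out of reach is approached as far as the arm can. A call with a gripper value outside its range is refused whole. The fingers move at their own pace and stop on an object; "newtons" is the grip in N (left out, the last holds). Time passes only in rows, so rows that repeat a pose let the fingers close, or fill a call up. It gives the time, the measured TCP pose, the force, the opening and the grip force at its end, in the units of the state.
- sense(): the state, without advancing time (a new reading comes with each control period).
- get_image(name): name is "scene" or "top" or "wrist"; returns the picture (480x640x3 uint8, blue, green, red); there is no depth.
- camera_params(name): a dict with "K" (3x3 intrinsics, pixels), "k1" (the pictures are not rectified: a ray, as slopes to the right and down, at radius r is drawn at 1 + k1 r^2 times it, then the intrinsics apply), "extrinsics" (4x4, takes a point from camera to world coordinates); the wrist camera has in their place "T_tool_cam" (4x4, takes a point from camera to tool coordinates, whose origin is the TCP and whose axes are the flange's). Camera axes: x right, y down, z forward; pixel columns grow to the right and rows downward; lengths in m; the calibration is good to about 2 mm. A picture is of the moment at which its call begins: read the wrist's pose just before it. camera_params takes no time and is no camera call.
- close_job(): hands the job in; it is judged then, once.
The state is a dict: "clock": time; "q": joint angles; "joint_velocities": joint speeds; "effort": joint torques, N m; "position": TCP position; "ee_rot": TCP orientation; "ft_force": force on the tool from outside, world axes, zero at the start; "ft_torque": the same for the moment, N m; "finger_gap": finger opening in m; "grasp_force": force on a finger pad.
Only numpy, scipy, OpenCV 4.12 (cv2) and the standard library are available. Lean on these libraries where they do the work, as an engineer would, in place of code of your own. Each camera call takes 0.05 s, during which the arm holds its last target. There are 200 camera calls.

## Task

The red cover plate on the sloping paint stand has a fresh, tacky coat. Without touching it with the gripper, slide the flat steel lifter under it, carry it across and set it down gently, painted face up, centred and square on the level drying rack. Then draw the blade out and lay the lifter back flat on the bench, leaving the spray can and sanding block alone.

Things in the scene. Friction and masses are not known exactly. Their poses are not given: they have to be found in the camera images.
- lifter_grip (a point): Centre of the upright dark wooden grip of the flat steel lifter that lies on the bench, 39 mm above the underside of its blade. x points forward along the blade to its tip, y across, z up. The grip is a block 44 (x) x 18 (y) x 47 mm tall, its top 63 mm above the underside; pinch it across y.
- plate_center (a point): Centre of the red painted cover plate, 100 (x) x 130 (y) x 5 mm thick, about 0.08 kg. x points up the slope of the stand at the start, y across, z out of the painted face (28 degrees from vertical at the start).
- stand: Plywood paint stand, fixed, base 112 x 124 mm; origin under its centre, x level towards its high end. Two rails, middles 48 mm either side, 84 mm apart inside, rise along x at 28 deg; their tops pass 130 mm above the origin, where the plate's middle lies, and stand 20 mm above the bed. Stops at the rails' low ends, 9 mm above them, hold the plate's low edge; between them a blade can enter.
- rack_seat (a point): Centre of the level drying rack, fixed to the bench, at the height of its rails' tops. Two aluminium rails along x, 116 mm long, 12 mm wide, middles 48 mm either side (84 mm clear between); tops 42 mm above the bench, 34 mm above the grey base. Both ends open: a blade enters along +x, leaves along -x. The plate's centre belongs over this point, its x along this x.
- plate: The same cover plate; origin at the centre of its underside.
- lifter: The lifter, 0.22 kg; origin on the blade's underside below the grip's centre, axes as the grip's. Blade 60 mm wide, 3 mm thick, from x = -30 to +122 mm. A lip across it at x = 28.5 to 31.5 mm stands 8 mm above its upper face and keeps a plate from sliding back.
- rack: The same rack; origin at the centre of its underside.
- spray_can: Upright blue and yellow spray can, 53 mm across, 176 mm tall, origin under its centre; leave alone.
- sanding_block: Cork sanding block 60 x 110 x 30 mm, origin under its centre; leave alone.

How it is judged:
By the outcome, as a careful person would: the job done as asked, in the order asked, and still so for the second after the job is handed in, with the robot touching nothing.
It also fails if it takes over 72 s, if anything falls off the work surface, if the arm or the gripper's body presses on something with over 40 N, if the wrist force passes 120 N, or if a joint passes its speed limit or range.

## Working session

There is one attempt and no reset: what is moved stays moved. The work goes in short steps, Python scripts to look and compute and a tool call to move; the robot and the scene stay as the last step left them, time stands still between calls to the robot, and variables do not carry over. Pictures are saved under pics/ and viewed, at most 10 in all, crops included, and the job is handed in when it is done.

Besides the shell and the picture viewer there is one more tool, called after ">>>" as name(argument=value, ...), one argument or row to a line, values as JSON. drive_tool: Moves the arm, as the interface text tells. Its arguments: {"type":"object","properties":{"plan":{"type":"array"},"newtons":{"type":"number"}},"required":["plan"]}

```bash
mkdir -p pics; python3 - <<'E'
from plant import *
import cv2, numpy as np, json
np.set_printoptions(precision=4,suppress=True)
s=sense(); print(s)
for n in ("scene","top","wrist"):
    print(n,camera_params(n))
    im=get_image(n); cv2.imwrite(f"pics/{n}0.png",im)
E
```

```text
{'clock': 0.0, 'q': array([-1.1903,  0.0528,  1.4018,  0.    ,  1.6886, -0.0703]), 'joint_velocities': array([ 0.0008, -0.0007,  0.0013,  0.0001,  0.    , -0.0005]), 'effort': array([ -0.0017, -38.1665, -36.0196,  -0.0001,   0.0061,   0.    ]), 'position': array([ 0.2286, -0.4723,  0.2305]), 'ee_rot': array([-3.14  , -0.0001,  0.4508]), 'ft_force': array([-0.5099, -0.7493,  0.9562]), 'ft_torque': array([-0.0023, -0.0428,  0.0326]), 'grasp_force': 0.0, 'finger_gap': 0.08533858826315201}
scene {'K': array([[532.243 ,   0.    , 325.9532],
       [  0.    , 532.243 , 235.8065],
       [  0.    ,   0.    ,   1.    ]]), 'k1': -0.11624656977733873, 'extrinsics': array([[-0.8932, -0.2929,  0.3411,  0.3303],
       [-0.4491,  0.6172, -0.646 ,  0.2997],
       [-0.0214, -0.7302, -0.6829,  0.7109],
       [ 0.    ,  0.    ,  0.    ,  1.    ]])}
top {'K': array([[523.5816,   0.    , 314.7919],
       [  0.    , 523.5816, 245.8582],
       [  0.    ,   0.    ,   1.    ]]), 'k1': -0.1393097922864192, 'extrinsics': array([[ 0.0062, -0.9897,  0.1429,  0.4642],
       [-0.9999, -0.0077, -0.01  , -0.2315],
       [ 0.011 , -0.1428, -0.9897,  1.0138],
       [ 0.    ,  0.    ,  0.    ,  1.    ]])}
wrist {'K': array([[377.8627,   0.    , 315.9765],
       [  0.    , 377.8627, 241.0424],
       [  0.    ,   0.    ,   1.    ]]), 'k1': -0.05119124440655337, 'T_tool_cam': array([[ 0.0001, -0.9584, -0.2855,  0.0721],
       [ 1.    ,  0.0001, -0.    , -0.0004],
       [ 0.0001, -0.2855,  0.9584, -0.1422],
       [ 0.    ,  0.    ,  0.    ,  1.    ]])}
```

View pics/top0.png

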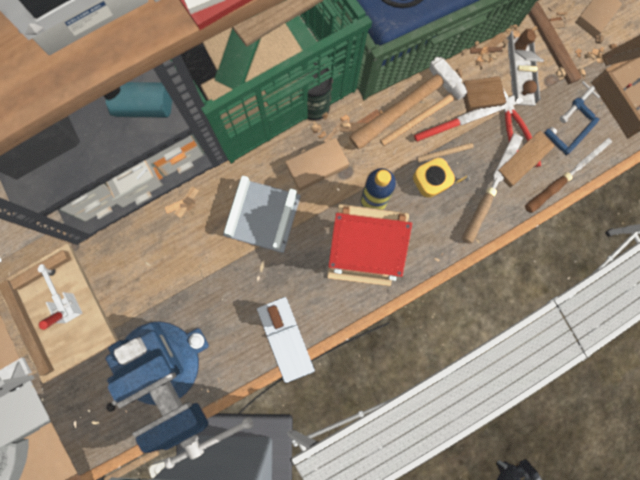

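View pics/scene0.png

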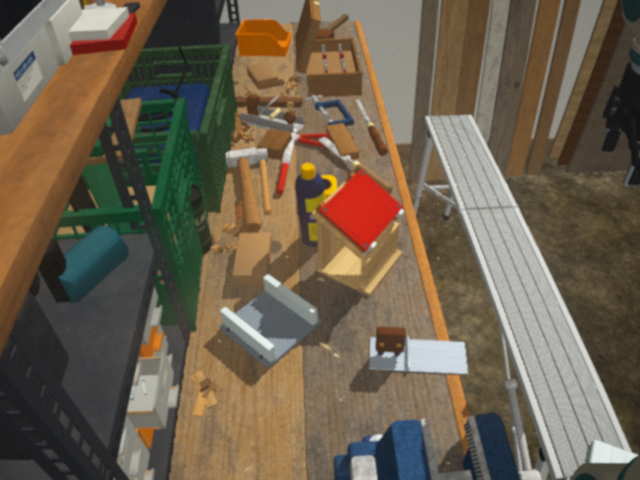

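The top view shows the lifter at about (285,340) with its tip towards the robot, the red plate at about (370,245) with its low end towards the robot, and the rack at about (262,213). The scene view agrees. I'll crop closer to pick out corners.

```bash
cat > h.py <<'E'
import numpy as np, cv2
from scipy.spatial.transform import Rotation as R
from scipy.optimize import least_squares
np.set_printoptions(precision=4,suppress=True)
def crop(im,x0,y0,x1,y1,s,name):
    c=cv2.resize(im[y0:y1,x0:x1],None,fx=s,fy=s,interpolation=cv2.INTER_CUBIC)
    for x in range(-(-x0//20)*20,x1,20):
        cv2.line(c,(int((x-x0+.5)*s),0),(int((x-x0+.5)*s),6),(0,255,0),1); cv2.putText(c,str(x),(int((x-x0+.5)*s)-10,18),0,.38,(0,255,0),1)
    for y in range(-(-y0//20)*20,y1,20):
        cv2.line(c,(0,int((y-y0+.5)*s)),(6,int((y-y0+.5)*s)),(0,255,0),1); cv2.putText(c,str(y),(8,int((y-y0+.5)*s)+4),0,.38,(0,255,0),1)
    cv2.imwrite(name,c)
def proj(P,cp,E=None):
    E=cp["extrinsics"] if E is None else E
    p=(np.atleast_2d(P)-E[:3,3])@E[:3,:3]; u=p[:,:2]/p[:,2:]
    u=u*(1+cp["k1"]*(u**2).sum(1,keepdims=True)); K=cp["K"]
    return u*[K[0,0],K[1,1]]+[K[0,2],K[1,2]]
E
python3 - <<'E'
from h import *
t=cv2.imread("pics/top0.png"); s=cv2.imread("pics/scene0.png")
crop(t,215,160,425,390,2.6,"pics/tc.png"); crop(s,210,150,480,385,2.5,"pics/sc.png")
for n,im in(("top",t),("scene",s)):
    hsv=cv2.cvtColor(im,cv2.COLOR_BGR2HSV)
    m=(((hsv[...,0]<6)|(hsv[...,0]>174))&(hsv[...,1]>190)&(hsv[...,2]>120)).astype(np.uint8)
    k,l,st,c=cv2.connectedComponentsWithStats(m); i=[j for j in range(1,k) if st[j,4]>800]
    for j in i:
        cn=max(cv2.findContours((l==j).astype(np.uint8),0,1)[0],key=cv2.contourArea)
        h=cv2.convexHull(cn); print(n,st[j],c[j],cv2.approxPolyN(h,4)[0].tolist())
E
```

```text
scene [ 320  170   80   80 3329] [361.2007 209.1805] [[404, 206], [364, 250], [318, 210], [360, 169]]
```

View pics/tc.png

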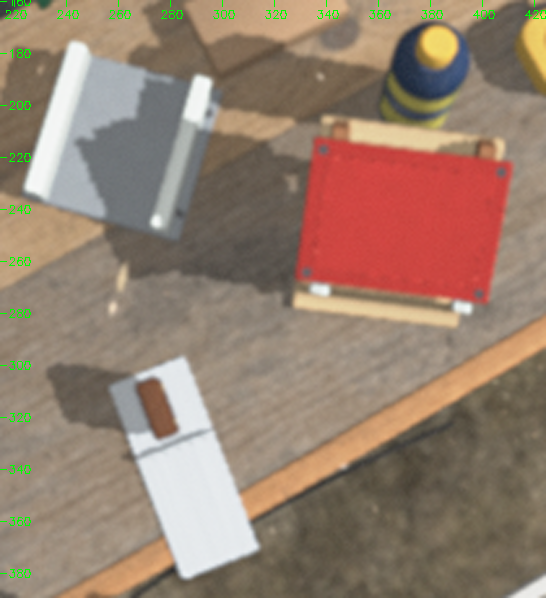

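View pics/sc.png

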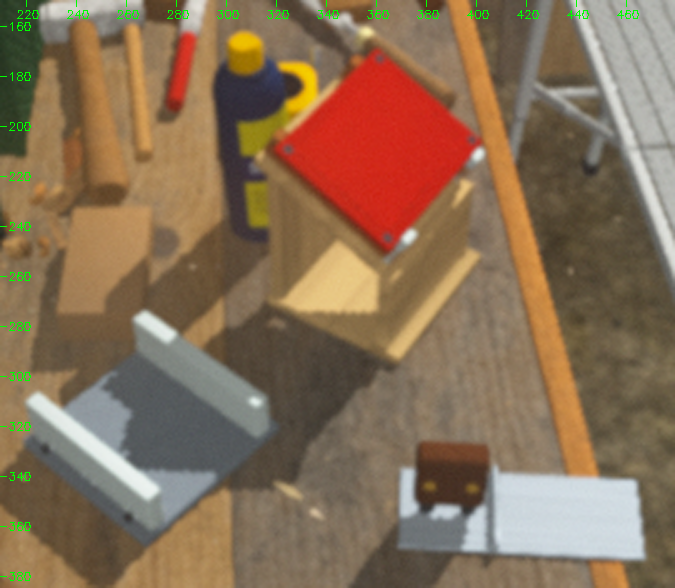

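Both crops are clear: lifter tip at top (285–314, 370–382), hanging over the bench edge; rack rails with white tops at top (229–250, 178–233) and (275–296, 190–248); plate corners and low stops towards the robot. Next I'll fit poses.

```bash
cat > fit.py <<'E'
from plant import *
from h import *
ct,cs=camera_params("top"),camera_params("scene")
T=lambda a:np.array(a,float)/2.6+[214.5,159.5]
S=lambda a:np.array(a,float)/2.5+[209.5,149.5]
def fit(name,M,t,s,x0,pitch=0,free_z=False):
    M=np.array(M,float)/1000
    def pts(p):
        r=R.from_euler("xyz",[0,pitch,p[2]]); return r.apply(M)+[p[0],p[1],p[3]]
    def res(p,w=(1,1)):
        p=np.r_[p,x0[3]] if not free_z else p
        P=pts(p); return np.r_[w[0]*(proj(P,ct)-t).ravel(),w[1]*(proj(P,cs)-s).ravel()]
    n=4 if free_z else 3
    for w in((1,1),(1,0),(0,1)):
        o=least_squares(lambda p:res(p,w),x0[:n],loss="soft_l1"); r=np.abs(o.fun)
        print(name,w,o.x,"yaw deg",np.degrees(o.x[2]),"rms",np.sqrt((res(o.x)**2).mean()),"max",abs(res(o.x)).max())
L=[(-30,30,3),(-30,-30,3),(122,30,3),(122,-30,3)]
fit("lifter",L,T([(186,356),(110,388),(260,548),(184,579)]),S([(400,468),(398,549),(636,479),(643,560)]),[.35,-.16,-2.8,0])
K=[(58,54,42),(58,42,42),(-58,54,42),(-58,42,42),(58,-42,42),(58,-54,42),(-58,-42,42),(-58,-54,42)]
fit("rack",K,T([(68,42),(90,47),(24,190),(46,198),(194,76),(212,80),(150,226),(168,231)]),
 S([(26,400),(42,392),(148,500),(160,490),(134,316),(148,311),(257,406),(270,396)]),[.52,-.13,-.2,0],free_z=True)
c=np.radians(28)
Pm=[(50,65,5),(50,-65,5),(-50,65,5),(-50,-65,5)]
for fz in(False,True): fit("plate",Pm,T([(316,138),(512,162),(297,284),(488,303)]),np.array([(318,210),(360,169),(364,250),(404,206)],float),[.45,-.33,-.1,.130],-c,fz)
print(sense()["clock"])
E
python3 fit.py
```

```text
lifter (1, 1) [ 0.4728 -0.1694 -2.7578] yaw deg -158.01197878111626 rms 0.4535120842629113 max 1.174246285192396
lifter (1, 0) [ 0.4722 -0.1698 -2.7581] yaw deg -158.02734232495268 rms 0.5284429173467631 max 1.3083838887412753
lifter (0, 1) [ 0.4731 -0.169  -2.7576] yaw deg -157.99766246301678 rms 0.49780565826023637 max 1.3419338814784965
rack (1, 1) [ 0.6693 -0.1374 -0.2708  0.0021] yaw deg -15.51600253154163 rms 0.7472401801748815 max 2.3134079384651045
rack (1, 0) [ 0.67   -0.1369 -0.2624 -0.0034] yaw deg -15.035543000362262 rms 1.3699013866829812 max 3.4445159910011967
rack (0, 1) [ 0.6715 -0.1399 -0.2768 -0.0016] yaw deg -15.862239266214097 rms 1.0983907319776445 max 3.057327880190968
plate (1, 1) [ 0.5958 -0.3339 -0.1135] yaw deg -6.5039031882091685 rms 0.7615163818735996 max 1.6774561853176806
plate (1, 0) [ 0.5952 -0.334  -0.1045] yaw deg -5.98919983459134 rms 0.8703144439364905 max 2.4648564376457216
plate (0, 1) [ 0.5966 -0.3339 -0.1273] yaw deg -7.294818846130546 rms 0.9108629217930102 max 2.345535470800087
plate (1, 1) [ 0.5958 -0.334  -0.1136  0.1299] yaw deg -6.506512440741858 rms 0.7615240246580386 max 1.6716316587081792
plate (1, 0) [ 0.5965 -0.335  -0.1055  0.1214] yaw deg -6.046454173737039 rms 1.9030754418739568 max 3.877274269954029
plate (0, 1) [ 0.5961 -0.3327 -0.127   0.1311] yaw deg -7.278779395837556 rms 0.9365902572869895 max 2.0981320841359548
0.15
```

```bash
cat >> h.py <<'E'
G=20.0  # mm, TCP above blade underside when gripping
RX=R.from_euler("x",np.pi)
def lift(o,yaw,pitch=0.,dx=0.,dz=0.,off=(0,0,G)):
    """tool pose for lifter origin o (m), yaw/pitch-up deg, moved dx,dz mm in lifter axes"""
    r=R.from_euler("xyz",[0,-pitch,yaw],degrees=True)
    return np.array(o)+r.apply(np.array([dx,0,dz])/1e3+np.array(off)/1e3), r*RX
def delta(tgt,frm=None):
    from plant import sense
    s=sense(); p,r=(s["position"],R.from_euler("xyz",s["ee_rot"])) if frm is None else frm
    d=r.inv().apply(tgt[0]-p)*1e3; v=(r.inv()*tgt[1]).as_rotvec()
    print("shift mm",d.round(1),"|%.0f|"%np.linalg.norm(d),"turn",v.round(4),"|%.1f deg|"%np.degrees(np.linalg.norm(v)),"t",round(s["clock"],2))
    return d,v
LIFTER=((.4728,-.1694,0),-158.0); PLATE=((.5958,-.3339,.130),-6.5); RACK=((.669,-.138,.042),-15.5)
E
python3 - <<'E'
from h import *
from plant import *
delta(lift(*LIFTER,dz=90))
# bench edge
ct=camera_params("top");E=ct["extrinsics"];K=ct["K"]
for px in ((422,286),(313,350),(245,389)):
    u=cv2.undistortPoints(np.array([[px]],float),K,np.array([ct["k1"],0,0,0]))[0,0]
    d=E[:3,:3]@np.r_[u,1]; print(px,E[:3,3]-d*E[2,3]/d[2])
E
```

```text
shift mm [ 351.7 -166.2  120.9] |407| turn [ 0.0001 -0.0017 -3.0748] |176.2 deg| t 0.15
(422, 286) [ 0.533  -0.4516  0.    ]
(313, 350) [ 0.4093 -0.2396  0.    ]
(245, 389) [ 0.3342 -0.1106  0.    ]
```

>>> drive_tool(
  plan=[
    [1,35,-16.6,4,0,0,-0.12],
    [1,70,-33.2,8,0,0,-0.24],
    [1,105,-49.8,12,0,0,-0.36],
    [1,141,-66.4,16,0,0,-0.48],
    [1,176,-83,20,0,0,-0.6],
    [1,211,-99.6,24,0,0,-0.72],
    [1,246,-116,28,0,0,-0.84],
    [1,281,-133,32,0,0,-0.96],
    [1,316,-149.6,36,0,0,-1.08],
    [1,352,-166.2,40,0,0,-1.2],
  ],
)

```text
clock: 0.98
position: [0.4739, -0.1678, 0.191]
ee_rot: [-3.141, 0.0, 1.657]
ft_force: [0.1, -1.5, -0.9]
finger_gap: 0.0852
grasp_force: 0.0
```

>>> drive_tool(
  plan=[
    [1,0,0,8,0,0,-0.12],
    [1,0,0,16,0,0,-0.24],
    [1,0,0,24,0,0,-0.36],
    [1,0,0,32,0,0,-0.48],
    [1,0,0,40,0,0,-0.6],
    [1,0,0,48,0,0,-0.72],
    [1,0,0,56,0,0,-0.84],
    [1,0,0,64,0,0,-0.96],
    [1,0,0,72,0,0,-1.08],
    [1,0,0,80,0,0,-1.2],
  ],
)

```text
clock: 1.82
position: [0.473, -0.1695, 0.1106]
ee_rot: [3.142, -0.001, 2.857]
ft_force: [-0.2, 1.1, -0.4]
finger_gap: 0.0853
grasp_force: 0.0
```

>>> drive_tool(
  plan=[
    [1,0,0,0,0,0,-0.12],
    [1,0,0,0,0,0,-0.24],
    [1,0,0,0,0,0,-0.36],
    [1,0,0,0,0,0,-0.48],
    [1,0,0,0,0,0,-0.6],
    [1,0,0,0,0,0,-0.675],
    [1,0,0,0,0,0,-0.675],
    [1,0,0,0,0,0,-0.675],
    [1,0,0,0,0,0,-0.675],
    [1,0,0,0,0,0,-0.675],
  ],
)

```text
clock: 2.65
position: [0.4731, -0.1696, 0.1112]
ee_rot: [3.142, -0.0, -2.759]
ft_force: [-1.1, -0.0, 0.1]
finger_gap: 0.0853
grasp_force: 0.0
```

```bash
python3 - <<'E'
from h import *
from plant import *
s=sense(); print(s["q"],s["position"],s["ee_rot"],s["ft_force"])
cv2.imwrite("pics/w1.png",get_image("wrist"))
delta(lift(*LIFTER,dz=0))
cp=camera_params("wrist"); Tt=np.eye(4); Tt[:3,:3]=R.from_euler("xyz",s["ee_rot"]).as_matrix(); Tt[:3,3]=s["position"]
E=Tt@cp["T_tool_cam"]; r=R.from_euler("z",-158,degrees=True)
M=np.array([(122,30,3),(122,-30,3),(-30,30,3),(-30,-30,3),(22,9,63),(22,-9,63),(-22,9,63),(-22,-9,63)])/1e3
print(proj(r.apply(M)+LIFTER[0],cp,E))
E
```

```text
[-0.4176  0.0628  1.6325 -0.0001  1.4465 -2.371 ] [ 0.4731 -0.1696  0.1112] [ 3.1415 -0.0002 -2.759 ] [-1.0714 -0.013   0.0568]
shift mm [ 0.3  0.3 91.2] |91| turn [ 0.     -0.0001 -0.001 ] |0.1 deg| t 2.7
[[266.1397  46.0628]
 [364.9733  45.922 ]
 [273.8673 279.2704]
 [357.9251 279.1632]
 [298.4997 230.646 ]
 [333.0124 230.6009]
 [299.6762 307.1634]
 [332.0691 307.1228]]
```

View pics/w1.png

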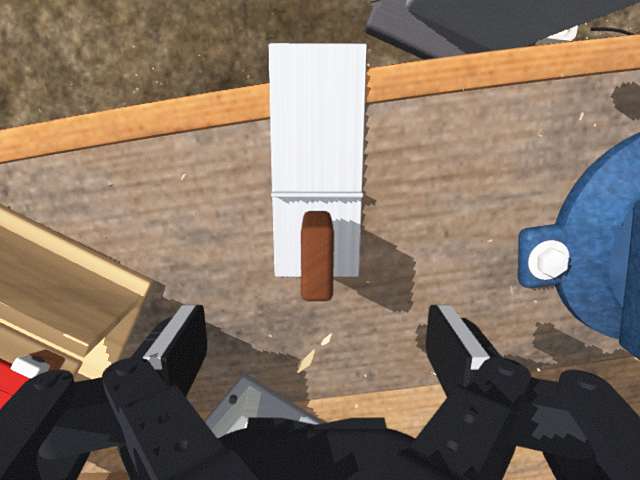

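The wrist view confirms the fit: blade tip at (269–366, 44), rear edge at (274–358, 276) and grip at (301–333, 212–300), about 1 mm forward of the prediction. Now down to grasp.

>>> drive_tool(
  plan=[
    [1,0.1,0.1,8,0,0,0],
    [1,0.3,0.1,20,0,0,0],
    [1,0.5,0.2,33,0,0,0],
    [1,0.7,0.2,46,0,0,0],
    [1,0.9,0.3,58,0,0,0],
    [1,1,0.3,69,0,0,0],
    [1,1,0.3,79,0,0,0],
    [1,1,0.3,86,0,0,0],
    [1,1,0.3,90,0,0,0],
    [1,1,0.3,91,0,0,0],
  ],
  newtons=100,
)

```text
clock: 3.53
position: [0.4719, -0.1696, 0.0195]
ee_rot: [3.141, -0.001, -2.757]
ft_force: [0.7, -0.3, 0.1]
finger_gap: 0.0853
grasp_force: 0.0
```

>>> drive_tool(
  plan=[
    [0.5,0,0,0,0,0,0],
    [0.3,0,0,0,0,0,0],
    [0,0,0,0,0,0,0],
    [0,0,0,0,0,0,0],
    [0,0,0,0,0,0,0],
    [0,0,0,0,0,0,0],
    [0,0,0,0,0,0,0],
    [0,0,0,0,0,0,0],
    [0,0,0,0,0,0,0],
    [0,0,0,0,0,0,0],
  ],
  newtons=100,
)

```text
clock: 4.37
position: [0.4725, -0.1699, 0.0208]
ee_rot: [-3.141, 0.001, -2.757]
ft_force: [-0.6, 0.8, 5.1]
finger_gap: 0.0169
grasp_force: 98.0
```

>>> drive_tool(
  plan=[
    [0,0,0,-12,0,0,0],
    [0,0,0,-30,0,0,0],
    [0,0,0,-50,0,0,0.1],
    [0,0,0,-70,0,0,0.22],
    [0,0,0,-90,0,0,0.34],
    [0,0,0,-110,0,0,0.46],
    [0,0,0,-130,0,0,0.58],
    [0,0,0,-150,0,0,0.7],
    [0,0,0,-170,0,0,0.82],
    [0,0,0,-190,0,0,0.94],
  ],
)

```text
clock: 5.2
position: [0.4715, -0.1695, 0.2111]
ee_rot: [-3.141, -0.001, 2.58]
ft_force: [1.2, 0.0, -2.4]
finger_gap: 0.0171
grasp_force: 97.6
```

>>> drive_tool(
  plan=[
    [0,0,0,0,0,0,0.12],
    [0,0,0,0,0,0,0.24],
    [0,0,0,0,0,0,0.36],
    [0,0,0,0,0,0,0.48],
    [0,0,0,0,0,0,0.6],
    [0,0,0,0,0,0,0.72],
    [0,0,0,0,0,0,0.84],
    [0,0,0,0,0,0,0.96],
    [0,0,0,0,0,0,1.08],
    [0,0,0,0,0,0,1.2],
  ],
)

```text
clock: 6.03
position: [0.4716, -0.1695, 0.21]
ee_rot: [-3.14, -0.0, 1.38]
ft_force: [-0.4, -0.7, -2.6]
finger_gap: 0.0164
grasp_force: 97.6
```

>>> drive_tool(
  plan=[
    [0,0,0,0,0,0,0.12],
    [0,0,0,0,0,0,0.24],
    [0,0,0,0,0,0,0.36],
    [0,0,0,0,0,0,0.48],
    [0,0,0,0,0,0,0.6],
    [0,0,0,0,0,0,0.72],
    [0,0,0,0,0,0,0.84],
    [0,0,0,0,0,0,0.96],
    [0,0,0,0,0,0,1.08],
    [0,0,0,0,0,0,1.2],
  ],
)

```text
clock: 6.87
position: [0.4716, -0.1695, 0.2099]
ee_rot: [-3.141, 0.002, 0.18]
ft_force: [0.8, -0.1, -2.4]
finger_gap: 0.0173
grasp_force: 97.6
```

```bash
python3 - <<'E'
from h import *
from plant import *
s=sense(); print(s["q"],s["position"],s["ee_rot"],s["ft_force"],s["grasp_force"])
t=lift(*PLATE,pitch=28,dx=-185,dz=-10); print(t[0],t[1].as_euler("xyz")); delta(t)
E
```

```text
[-0.4187 -0.0071  1.5034 -0.0002  1.6471  0.9723] [ 0.4716 -0.1695  0.2099] [-3.1408  0.0015  0.1798] [ 0.8323 -0.0918 -2.4241] 97.59015798568726
[ 0.4288 -0.3149  0.052 ] [ 3.1416 -0.4887 -0.1134]
shift mm [-67.8 135.5 158. ] |219| turn [-0.0723  0.4868  0.2873] |32.6 deg| t 6.87
```

```bash
python3 - <<'E'
from h import *
from plant import *
a=lift(*PLATE,pitch=28,dx=-205,dz=-10); b=(a[0]+[0,0,.12],a[1]); delta(b); delta(a,b)
E
```

```text
shift mm [-84.9 130.3  47.4] |163| turn [-0.0723  0.4868  0.2873] |32.6 deg| t 6.87
shift mm [-56.3  -0.  106. ] |120| turn [0. 0. 0.] |0.0 deg| t 6.87
```

>>> drive_tool(
  plan=[
    [0,-10,15,0,-0.008,0.054,0.032],
    [0,-21,32,5,-0.016,0.108,0.064],
    [0,-32,49,11,-0.024,0.162,0.096],
    [0,-43,66,18,-0.032,0.216,0.128],
    [0,-54,83,25,-0.04,0.27,0.16],
    [0,-65,100,33,-0.048,0.325,0.192],
    [0,-75,116,40,-0.056,0.379,0.224],
    [0,-82,126,45,-0.064,0.433,0.256],
    [0,-85,130,47,-0.0723,0.4868,0.2873],
    [0,-85,130,47,-0.0723,0.4868,0.2873],
  ],
)

```text
clock: 7.7
position: [0.4104, -0.3131, 0.161]
ee_rot: [-3.139, -0.488, -0.112]
ft_force: [-0.2, 0.1, -2.7]
finger_gap: 0.0172
grasp_force: 97.9
```

>>> drive_tool(
  plan=[
    [0,-3,0,6,0,0,0],
    [0,-10,0,19,0,0,0],
    [0,-18,0,34,0,0,0],
    [0,-26,0,49,0,0,0],
    [0,-34,0,64,0,0,0],
    [0,-42,0,79,0,0,0],
    [0,-49,0,92,0,0,0],
    [0,-54,0,101,0,0,0],
    [0,-56.3,0,106,0,0,0],
    [0,-56.3,0,106,0,0,0],
  ],
)

```text
clock: 8.53
position: [0.4129, -0.3124, 0.0421]
ee_rot: [-3.14, -0.488, -0.107]
ft_force: [-0.3, 0.3, -3.7]
finger_gap: 0.0172
grasp_force: 97.9
```

```bash
python3 - <<'E'
from h import *
from plant import *
s=sense(); print(s["q"],s["position"],s["ee_rot"],s["ft_force"],s["grasp_force"])
for n in("wrist","scene","top"): im=get_image(n); cv2.imwrite(f"pics/{n}2.png",im)
s2=cv2.imread("pics/scene2.png")[120:340,290:530]; w=cv2.imread("pics/wrist2.png")
c=np.hstack([cv2.resize(w,(480,360)),cv2.resize(s2,(320,293))[:293].copy() if 0 else cv2.copyMakeBorder(cv2.resize(s2,(320,293)),0,67,0,0,0)])
cv2.imwrite("pics/c2.png",c)
delta(lift(*PLATE,pitch=28,dx=-205,dz=-10))
cp=camera_params("wrist"); Tt=np.eye(4); Tt[:3,:3]=R.from_euler("xyz",s["ee_rot"]).as_matrix(); Tt[:3,3]=s["position"]
E=Tt@cp["T_tool_cam"]; r=R.from_euler("xyz",[0,-28,-6.5],degrees=True)
M=np.array([(50,65,5),(50,-65,5),(-50,65,5),(-50,-65,5)])/1e3
print(proj(r.apply(M)+PLATE[0],cp,E)*.75)
E
```

```text
[-0.9039 -0.0595  1.978   0.4379  0.9169  0.5577] [ 0.4129 -0.3124  0.0421] [-3.1404 -0.4884 -0.1065] [-0.3099  0.256  -3.7163] 97.85695195198059
shift mm [-2.8 -0.6  0.5] |3| turn [-0.0015 -0.0028  0.0064] |0.4 deg| t 8.68
[[ 102.9267 -282.3143]
 [ 380.5409 -279.4388]
 [  94.3222  -91.3978]
 [ 387.4546  -89.7576]]
```

View pics/c2.png

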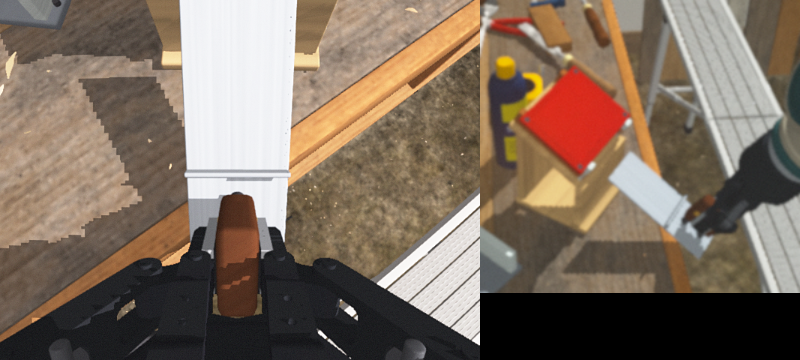

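```bash
python3 - <<'E'
from h import *
from plant import *
s=sense(); p=s["position"]; r=R.from_euler("xyz",s["ee_rot"])
Rl=r*RX.inv(); o=p-Rl.apply([0,0,.020]); print("lifter o",o)
cs,ct,cw=[camera_params(n) for n in("scene","top","wrist")]
Tt=np.eye(4); Tt[:3,:3]=r.as_matrix(); Tt[:3,3]=p
f=lambda M:Rl.apply(np.array(M)/1e3)+o
print("scene tip",proj(f([(122,30,3),(122,-30,3),(-30,30,3),(-30,-30,3)]),cs)); print("wrist lip*.75",proj(f([(30,30,11),(30,-30,11)]),cw,Tt@cw["T_tool_cam"])*.75)
a=cv2.imread("pics/scene2.png");b=cv2.imread("pics/top2.png")
print("top tip",proj(f([(122,30,3),(122,-30,3),(-30,30,3),(-30,-30,3)]),ct))
crop(a,350,200,470,320,3.3,"pics/a.png");crop(b,280,190,400,310,3.3,"pics/b.png")
cv2.imwrite("pics/ab.png",np.hstack([cv2.imread("pics/a.png"),cv2.imread("pics/b.png")]))
E
```

```text
lifter o [ 0.4228 -0.3147  0.0268]
scene tip [[387.0204 253.3085]
 [403.4002 232.3027]
 [455.7926 313.6958]
 [469.4074 290.2977]]
wrist lip*.75 [[183.0699 175.1076]
 [291.0279 175.1125]]
top tip [[345.6975 283.1477]
 [379.2197 286.9211]
 [335.5083 356.4152]
 [367.1066 359.885 ]]
```

View pics/ab.png

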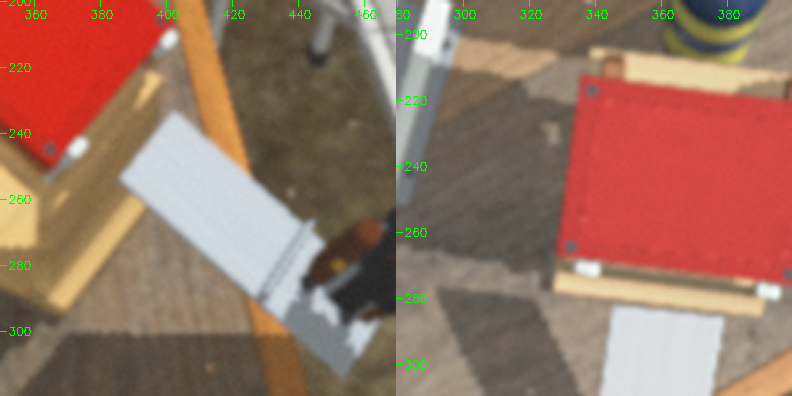

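Blade tip is at scene (386,253)–(402,233) and top (345,282)–(379,286). The lifter sits about 1.5 mm forward in the grip and is lined up with the gap between the stops.

```bash
sed -i 's/off=(0,0,G)/off=(-1.5,0,G)/' h.py; python3 - <<'E'
from h import *
delta(lift(*PLATE,pitch=28,dx=-84,dz=-10))
E
```

```text
shift mm [116.7   0.2   0.9] |117| turn [-0.0015 -0.0028  0.0064] |0.4 deg| t 8.68
```

>>> drive_tool(
  plan=[
    [0,3,0,0.3,-0.001,-0.002,0.003],
    [0,10,0,0.5,-0.001,-0.003,0.006],
    [0,20,0.1,0.9,-0.0015,-0.003,0.006],
    [0,32,0.1,0.9,-0.0015,-0.003,0.006],
    [0,44,0.1,0.9,-0.0015,-0.003,0.006],
    [0,56,0.1,0.9,-0.0015,-0.003,0.006],
    [0,68,0.2,0.9,-0.0015,-0.003,0.006],
    [0,80,0.2,0.9,-0.0015,-0.003,0.006],
    [0,90,0.2,0.9,-0.0015,-0.003,0.006],
    [0,96,0.2,0.9,-0.0015,-0.003,0.006],
  ],
)

```text
clock: 9.52
position: [0.4992, -0.3228, 0.0891]
ee_rot: [-3.142, -0.489, -0.113]
ft_force: [-0.3, 0.5, -2.9]
finger_gap: 0.0171
grasp_force: 97.9
```

>>> drive_tool(
  plan=[
    [0,4,0,0,0,0,0],
    [0,8,0,0,0,0,0],
    [0,11,0,0,0,0,0],
    [0,14,0,0,0,0,0],
    [0,16,0,0,0,0,0],
    [0,18,0,0,0,0,0],
    [0,19,0,0,0,0,0],
    [0,19,0,0,0,0,0],
    [0,19,0,0,0,0,0],
    [0,19,0,0,0,0,0],
  ],
)

```text
clock: 10.35
position: [0.514, -0.3244, 0.0965]
ee_rot: [-3.14, -0.487, -0.114]
ft_force: [-0.3, -0.9, -2.5]
finger_gap: 0.017
grasp_force: 97.9
```

```bash
python3 - <<'E'
from h import *
from plant import *
delta(lift(*PLATE,pitch=28,dx=-84,dz=-10))
a,b,w=[get_image(n) for n in("scene","top","wrist")]
for n,i in zip(("scene3","top3","wrist3"),(a,b,w)): cv2.imwrite(f"pics/{n}.png",i)
crop(a,310,160,430,280,3.3,"pics/a.png"); c=cv2.resize(w[:300],None,fx=.62,fy=.62)
A=cv2.imread("pics/a.png"); cv2.imwrite("pics/aw.png",np.hstack([A,cv2.copyMakeBorder(c,0,A.shape[0]-c.shape[0],0,0,0)]))
s=sense(); p=s["position"]; r=R.from_euler("xyz",s["ee_rot"]); Rl=r*RX.inv(); o=p-Rl.apply([-.0015,0,.020])
cw=camera_params("wrist"); Tt=np.eye(4); Tt[:3,:3]=r.as_matrix(); Tt[:3,3]=p
rp=R.from_euler("xyz",[0,-28,-6.5],degrees=True)
print(proj(rp.apply(np.array([(-50,65,5),(-50,-65,5)])/1e3)+PLATE[0],cw,Tt@cw["T_tool_cam"])*.62+[396,0])
print(proj(Rl.apply(np.array([(31.5,30,11),(31.5,-30,11)])/1e3)+o,cw,Tt@cw["T_tool_cam"])*.62+[396,0],s["ft_force"],o)
E
```

```text
shift mm [ 2.9  0.2 -0.9] |3| turn [-0.001   0.0014 -0.0006] |0.1 deg| t 10.35
[[491.7023 134.405 ]
 [692.6836 134.3338]]
[[547.0873 140.432 ]
 [636.8166 140.4358]] [ 0.6042 -0.0691 -1.6438] [ 0.5247 -0.3256  0.0796]
```

View pics/aw.png

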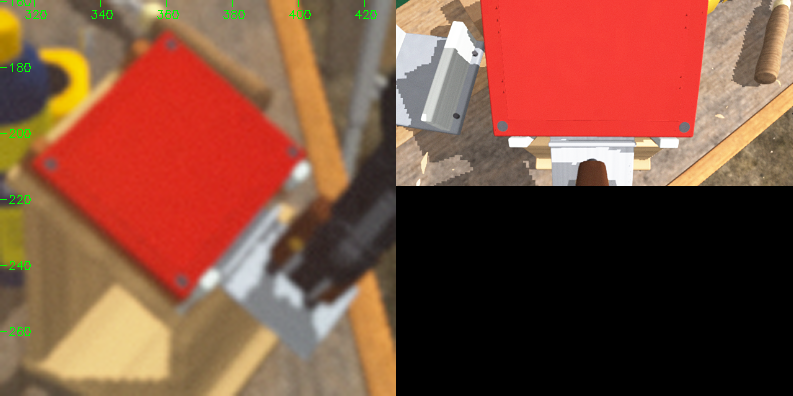

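Wrist view: plate's low edge runs (494,136)–(693,136), square to the blade and nearly centred on it (549–634), with a gap of about 4 mm to the lip. I'll close most of the gap, then lift along the slope normal.

>>> drive_tool(
  plan=[
    [0,1,0.4,0,0,0,0],
    [0,2,0.8,0,0,0,0],
    [0,3,1,0,0,0,0],
    [0,3,1,0,0,0,0],
    [0,3,1,-2,0,0,0],
    [0,3,1,-4,0,0,0],
    [0,3,1,-6,0,0,0],
    [0,3,1,-7,0,0,0],
    [0,3,1,-8,0,0,0],
    [0,3,1,-9,0,0,0],
  ],
)

```text
clock: 11.33
position: [0.5124, -0.3253, 0.1061]
ee_rot: [-3.14, -0.488, -0.114]
ft_force: [0.6, 0.3, -3.0]
finger_gap: 0.0171
grasp_force: 97.8
```

>>> drive_tool(
  plan=[
    [0,0,0,-1,0,0,0],
    [0,0,0,-2,0,0,0],
    [0,0,0,-3,0,0,0],
    [0,0,0,-4,0,0,0],
    [0,0,0,-5,0,0,0],
    [0,0,0,-6,0,0,0],
    [0,0,0,-7,0,0,0],
    [0,0,0,-8,0,0,0],
    [0,0,0,-8,0,0,0],
    [0,0,0,-8,0,0,0],
  ],
)

```text
clock: 12.17
position: [0.5087, -0.3249, 0.1131]
ee_rot: [-3.141, -0.487, -0.114]
ft_force: [0.3, 0.8, -2.7]
finger_gap: 0.0173
grasp_force: 97.8
```

```bash
python3 - <<'E'
from h import *
from plant import *
delta(lift(*PLATE,pitch=28,dx=-84,dz=7))
b,w=[get_image(n) for n in("top","wrist")]
cv2.imwrite("pics/top4.png",b); cv2.imwrite("pics/wrist4.png",w)
cw=camera_params("wrist")
hsv=cv2.cvtColor(w,cv2.COLOR_BGR2HSV); m=(((hsv[...,0]<6)|(hsv[...,0]>174))&(hsv[...,1]>150)&(hsv[...,2]>100)).astype(np.uint8)
for row in(100,150,180,195,200,205,210,215,220,225,230,235): 
    x=np.where(m[row])[0]; print(row,(x.min(),x.max()) if len(x) else None,end=" ")
cols=range(180,480,40); print([(c,np.where(m[:260,c])[0].max()) for c in cols if m[:260,c].any()])
E
```

```text
shift mm [-0.2 -1.  -0.8] |1| turn [-0.0007  0.0013 -0.0006] |0.1 deg| t 12.17
100 (np.int64(153), np.int64(479)) 150 (np.int64(157), np.int64(474)) 180 (np.int64(160), np.int64(471)) 195 (np.int64(162), np.int64(469)) 200 (np.int64(162), np.int64(468)) 205 (np.int64(163), np.int64(468)) 210 (np.int64(164), np.int64(467)) 215 (np.int64(164), np.int64(467)) 220 (np.int64(165), np.int64(466)) 225 None 230 None 235 None [(180, np.int64(221)), (220, np.int64(221)), (260, np.int64(221)), (300, np.int64(221)), (340, np.int64(221)), (380, np.int64(221)), (420, np.int64(222)), (460, np.int64(222))]
```

>>> drive_tool(
  plan=[
    [0,0,0,-1,0,0,0],
    [0,0,0,-3,0,0,0],
    [0,0,0,-6,0,0,0],
    [0,0,0,-9,0,0,0],
    [0,0,0,-12,0,0,0],
    [0,0,0,-15,0,0,0],
    [0,0,0,-18,0,0,0],
    [0,0,0,-20,0,0,0],
    [0,0,0,-21,0,0,0],
    [0,0,0,-21,0,0,0],
  ],
)

```text
clock: 13.1
position: [0.499, -0.3239, 0.1319]
ee_rot: [-3.141, -0.488, -0.114]
ft_force: [0.4, -0.0, -3.5]
finger_gap: 0.0169
grasp_force: 97.8
```

```bash
cat >> h.py <<'E'
def plate_in_lifter(w):
    """low-edge top corners of the plate in the wrist picture -> position in lifter frame at z=8 mm"""
    from plant import camera_params
    cw=camera_params("wrist"); hsv=cv2.cvtColor(w,cv2.COLOR_BGR2HSV)
    m=(((hsv[...,0]<6)|(hsv[...,0]>174))&(hsv[...,1]>150)&(hsv[...,2]>100)).astype(np.uint8)
    k,l,st,_=cv2.connectedComponentsWithStats(m); m=l==1+st[1:,4].argmax()
    xs=np.where(m.any(0))[0]; cs=np.arange(190,450,5); bot=np.array([np.where(m[:,c])[0].max()+.5 for c in cs]); k=np.polyfit(cs,bot,1)
    rows=np.arange(60,205,5); le=np.polyfit(rows,[np.where(m[r])[0].min()-.5 for r in rows],1); ri=np.polyfit(rows,[np.where(m[r])[0].max()+.5 for r in rows],1)
    out=[]
    for e in(le,ri):
        y=(k[0]*e[1]+k[1])/(1-k[0]*e[0]); x=np.polyval(e,y)
        u=cv2.undistortPoints(np.array([[[x,y]]]),cw["K"],np.array([cw["k1"],0,0,0]))[0,0]
        T=cw["T_tool_cam"]; d=T[:3,:3]@np.r_[u,1]; P=T[:3,3]+d*(.012-T[2,3])/d[2]  # lifter z=8 -> tool z=20-8
        out.append([P[0]*1e3+1.5,-P[1]*1e3])
    out=np.array(out); d=out[0]-out[1]; print("low corners in lifter",out,"width",np.linalg.norm(d),"yaw deg",np.degrees(np.arctan2(-d[0],d[1])),"mid",out.mean(0))
E
python3 - <<'E'
from h import *
from plant import *
plate_in_lifter(cv2.imread("pics/wrist4.png"))
w=get_image("wrist"); cv2.imwrite("pics/wrist5.png",w); plate_in_lifter(w)
b=get_image("top"); s=get_image("scene"); cv2.imwrite("pics/s5.png",s); cv2.imwrite("pics/t5.png",b); print(sense()["ft_force"],sense()["position"])
E
```

```text
low corners in lifter [[ 36.1406  64.5626]
 [ 35.5726 -63.898 ]] width 128.46179189261392 yaw deg -0.25330603138896424 mid [35.8566  0.3323]
low corners in lifter [[ 33.5794  64.4051]
 [ 33.4306 -64.0764]] width 128.48157173083422 yaw deg -0.06638346304807123 mid [33.505   0.1643]
[ 0.3091  0.4986 -4.6661] [ 0.4989 -0.3237  0.1314]
```

```bash
sed -i 's/\[.52,-.13,-.2,0\],free_z=True/[.67,-.13,-.27,0]/' fit.py; python3 fit.py | grep rack; python3 - <<'E'
from h import *
from plant import *
ct=camera_params("top");E=ct["extrinsics"]
u=cv2.undistortPoints(np.array([[(380,178)]],float),ct["K"],np.array([ct["k1"],0,0,0]))[0,0]
d=E[:3,:3]@np.r_[u,1]; print("can",E[:3,3]+d*(.17-E[2,3])/d[2])
s=sense(); o,r=s["position"],R.from_euler("xyz",s["ee_rot"]); org=o-(r*RX.inv()).apply([-.0015,0,.02]); print(org)
W1=lift((org[0]-.04,org[1],.19),-6.5); delta(W1)
W2=lift((*RACK[0][:2],.19),-15.5,dx=-82); delta(W2,W1); delta(lift((*RACK[0][:2],.042),-15.5,dx=-82,dz=-3+4),W2)
E
```

```text
rack (1, 1) [ 0.6699 -0.1381 -0.2715] yaw deg -15.553358990334525 rms 0.7921881157187253 max 1.8270573979058895
rack (1, 0) [ 0.6693 -0.1372 -0.2621] yaw deg -15.015838784465716 rms 0.913833190800364 max 2.117687571563465
rack (0, 1) [ 0.6707 -0.1389 -0.277 ] yaw deg -15.871619315467592 rms 0.9003434439290151 max 2.4288527521277956
can [ 0.7013 -0.3482  0.17  ]
[ 0.5096 -0.3249  0.1144]
shift mm [  9.8   4.4 -83.8] |84| turn [-0.0012 -0.4872 -0.0003] |27.9 deg| t 13.25
shift mm [  96.  -221.3   -0. ] |241| turn [ 0.     -0.      0.1571] |9.0 deg| t 13.25
shift mm [ -0.  -0. 147.] |147| turn [0. 0. 0.] |0.0 deg| t 13.25
```

>>> drive_tool(
  plan=[
    [0,0.1,0,-1,0,-0.005,0],
    [0,0.3,0.2,-3,0,-0.016,0],
    [0,0.6,0.4,-6,0,-0.033,0],
    [0,1.1,0.6,-10,0,-0.056,0],
    [0,1.7,0.8,-15,0,-0.085,0],
    [0,2.4,1,-20,0,-0.116,0],
    [0,3,1.2,-25,0,-0.147,0],
    [0,3.6,1.5,-30,0,-0.178,0],
    [0,4.2,1.8,-35,0,-0.209,0],
    [0,4.8,2.2,-40,0,-0.24,0],
  ],
)

```text
clock: 14.08
position: [0.4844, -0.3245, 0.17]
ee_rot: [-3.141, -0.246, -0.114]
ft_force: [0.3, -0.3, -3.7]
finger_gap: 0.0169
grasp_force: 97.7
```

```bash
python3 - <<'E'
from h import *
delta(lift((.4696,-.3249,.19),-6.5))
E
```

```text
shift mm [ -6.    2.1 -42.7] |43| turn [-0.0004 -0.2458 -0.0005] |14.1 deg| t 14.08
```

>>> drive_tool(
  plan=[
    [0,-0.7,0.2,-5,0,-0.03,0],
    [0,-1.4,0.5,-10,0,-0.06,0],
    [0,-2.1,0.7,-15,0,-0.09,0],
    [0,-2.8,1,-20,0,-0.12,0],
    [0,-3.5,1.2,-25,0,-0.148,0],
    [0,-4.2,1.5,-30,0,-0.174,0],
    [0,-4.8,1.7,-34.5,0,-0.2,0],
    [0,-5.4,1.9,-38.5,0,-0.222,0],
    [0,-5.8,2.1,-41.5,0,-0.238,0],
    [0,-6,2.1,-42.7,0,-0.2458,0],
  ],
)

```text
clock: 14.92
position: [0.4683, -0.3248, 0.21]
ee_rot: [-3.141, -0.002, -0.114]
ft_force: [-0.1, -0.3, -4.0]
finger_gap: 0.017
grasp_force: 98.0
```

```bash
python3 - <<'E'
from h import *
from plant import *
delta(lift((.4696,-.3249,.19),-6.5))
w=get_image("wrist"); plate_in_lifter(w)
delta(lift((*RACK[0][:2],.19),-15.5,dx=-82)); print(sense()["q"])
E
```

```text
shift mm [-0.2 -0.1 -0. ] |0| turn [-0.0002 -0.0017 -0.0002] |0.1 deg| t 14.92
low corners in lifter [[ 33.8162  64.0916]
 [ 33.4492 -64.0701]] width 128.16214607834632 yaw deg -0.1640417243367428 mid [33.6327  0.0108]
shift mm [  95.8 -221.4    0. ] |241| turn [-0.0005 -0.0016  0.157 ] |9.0 deg| t 14.97
[-0.6718  0.1847  1.2999  0.0012  1.6558  1.0127]
```

>>> drive_tool(
  plan=[
    [0,0.5,-1.1,0,0,0,0.001],
    [0,1.9,-4.4,0,0,0,0.003],
    [0,4.3,-10,0,0,0,0.007],
    [0,7.7,-17.7,0,0,0,0.0125],
    [0,12,-27.7,0,0,0,0.0195],
    [0,17.2,-39.9,0,0,0,0.028],
    [0,23.5,-54.2,0,0,0,0.0385],
    [0,30.7,-70.8,0,0,0,0.05],
    [0,38.8,-89.7,0,0,0,0.0635],
    [0,48,-110.7,0,0,0,0.0785],
  ],
)

```text
clock: 15.8
position: [0.5286, -0.2188, 0.2093]
ee_rot: [-3.14, -0.002, -0.193]
ft_force: [-0.5, 0.7, -2.5]
finger_gap: 0.0168
grasp_force: 98.1
```

>>> drive_tool(
  plan=[
    [0,7.4,-21.7,0,0,0,0.015],
    [0,14.1,-41.1,0,0,0,0.028],
    [0,20,-58.2,0,0,0,0.04],
    [0,25.1,-73,0,0,0,0.05],
    [0,29.4,-85.6,0,0,0,0.059],
    [0,32.9,-95.8,0,0,0,0.066],
    [0,35.7,-103.8,0,0,0,0.0715],
    [0,37.6,-109.5,0,0,0,0.0755],
    [0,38.8,-113,0,0,0,0.078],
    [0,39.2,-114.1,0,0,0,0.0785],
  ],
)

```text
clock: 16.63
position: [0.5886, -0.1153, 0.2094]
ee_rot: [-3.14, -0.001, -0.27]
ft_force: [-0.1, 0.2, -3.7]
finger_gap: 0.0168
grasp_force: 98.1
```

```bash
python3 - <<'E'
from h import *
from plant import *
w=get_image("wrist"); plate_in_lifter(w)
delta(lift((*RACK[0][:2],.042),-15.5,dx=-82,dz=6-3)); print(sense()["ft_force"])
t=get_image("top"); s=get_image("scene"); cv2.imwrite("pics/t6.png",t); cv2.imwrite("pics/s6.png",s)
E
```

```text
low corners in lifter [[ 34.1681  63.8173]
 [ 33.5111 -64.3899]] width 128.20889537023257 yaw deg -0.29358668240791724 mid [33.8396 -0.2863]
shift mm [ -0.1   0.4 144.5] |144| turn [-0.0012 -0.0014  0.    ] |0.1 deg| t 16.68
[-0.5168 -0.247  -2.5408]
```

>>> drive_tool(
  plan=[
    [0,0,0,2,0,0,0],
    [0,0,0,7,0,0,0],
    [0,0,0,15,0,0,0],
    [0,0,0.1,26,0,0,0],
    [0,0,0.2,39,0,0,0],
    [0,0,0.2,52,0,0,0],
    [0,0,0.3,65,0,0,0],
    [0,0,0.3,78,0,0,0],
    [0,0,0.4,90,0,0,0],
    [0,0,0.4,102,0,0,0],
  ],
)

```text
clock: 17.62
position: [0.5883, -0.1158, 0.1059]
ee_rot: [-3.14, -0.001, -0.27]
ft_force: [-0.8, 0.3, -3.6]
finger_gap: 0.0171
grasp_force: 98.0
```

>>> drive_tool(
  plan=[
    [0,0,0,10,0,0,0],
    [0,0,0,19,0,0,0],
    [0,0,0,26,0,0,0],
    [0,0,0,32,0,0,0],
    [0,0,0,36,0,0,0],
    [0,0,0,39,0,0,0],
    [0,0,0,41,0,0,0],
    [0,0,0,42,0,0,0],
    [0,0,0,42,0,0,0],
    [0,0,0,42,0,0,0],
  ],
)

```text
clock: 18.45
position: [0.5888, -0.1159, 0.0659]
ee_rot: [-3.14, -0.002, -0.271]
ft_force: [0.2, 0.9, -4.5]
finger_gap: 0.0169
grasp_force: 98.0
```

```bash
python3 - <<'E'
from h import *
from plant import *
print(sense()["ft_force"]); 
t=get_image("top"); s=get_image("scene"); w=get_image("wrist"); plate_in_lifter(w)
for n,i in zip("tsw",(t,s,w)): cv2.imwrite(f"pics/{n}7.png",i)
delta(lift((*RACK[0][:2],.042),-15.5,dx=-82.3,dz=-3))
crop(t,215,160,325,260,3.6,"pics/a.png");crop(s,210,250,330,370,3.0,"pics/b.png")
A,B=cv2.imread("pics/a.png"),cv2.imread("pics/b.png"); print(A.shape,B.shape)
cv2.imwrite("pics/ab7.png",np.hstack([A,B]))
E
```

```text
[ 0.2292  0.9004 -4.5335]
low corners in lifter [[ 33.9124  63.8333]
 [ 33.6621 -64.3137]] width 128.14730765845505 yaw deg -0.11190957594285961 mid [33.7872 -0.2402]
shift mm [-0.6 -0.1  6.9] |7| turn [-0.0012 -0.0021  0.0001] |0.1 deg| t 18.6
(360, 396, 3) (360, 360, 3)
```

View pics/ab7.png

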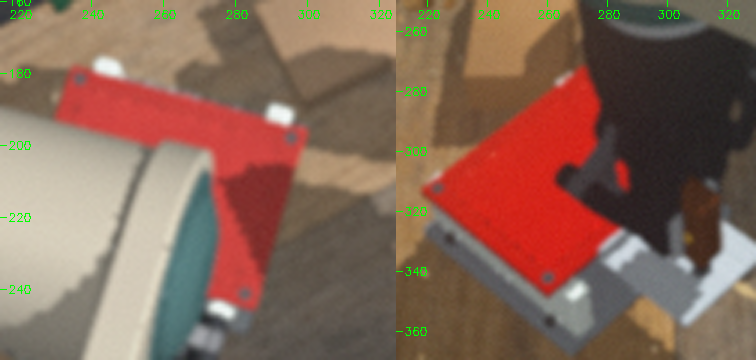

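Both views show the plate level over the rack, with the rail ends showing evenly at top-view (244,176) and (292,189). I'll compare the plate and rack in the same cameras so calibration bias cancels.

```bash
python3 - <<'E'
from h import *
from plant import *
ct,cs=camera_params("top"),camera_params("scene")
s=sense(); r=R.from_euler("xyz",s["ee_rot"])*RX.inv(); o=s["position"]-r.apply([-.0015,0,.02])
c=o+r.apply([.0823,-.0002,.003]); print("believed plate c",c,np.degrees(r.as_euler("xyz")))
M=np.array([(50,65,5),(50,-65,5),(-50,-65,5),(-50,65,5)])/1e3
tp=np.array([(234.5,177.8),(299.8,195.1),(286.2,245.6)]); sp=np.array([(217.5,312.8),(271.8,272.2),(260.2,348.5)])
def res(p,w=(1,1)):
    P=R.from_euler("z",p[2]).apply(M)+[p[0],p[1],c[2]]
    return np.r_[w[0]*(proj(P[:3],ct)-tp).ravel(),w[1]*(proj(P[[0,1,3]],cs)-sp).ravel()]
for w in((1,1),(1,0),(0,1)):
    q=least_squares(res,[c[0],c[1],-.27],args=(w,)); print(w,q.x,np.degrees(q.x[2]),np.abs(q.fun).max())
# red-mask check: far edge line in top image
# rail far ends in top: predicted far-end corners vs red
K=np.array([(58,54,42),(58,42,42),(58,-42,42),(58,-54,42)])/1e3
print((proj(R.from_euler("z",-15.5,degrees=True).apply(K)+[.6699,-.1381,0],ct)-[214.5,159.5])*3.6)
print((proj(R.from_euler("z",-15.5,degrees=True).apply(K*[-1,1,1])+[.6699,-.1381,0],ct)-[214.5,159.5])*3.6)
E
```

```text
believed plate c [ 0.6695 -0.1385  0.0491] [  0.0713  -0.1223 -15.4966]
(1, 1) [ 0.6684 -0.1361 -0.2511] -14.384172937562575 3.6809611249265117
(1, 0) [ 0.6672 -0.1378 -0.255 ] -14.610740458326783 0.4710749109774497
(0, 1) [ 0.6692 -0.1349 -0.2421] -13.873254258663684 3.3835111961363395
[[100.5515  56.9573]
 [121.9826  62.8551]
 [273.1787 104.6713]
 [294.9159 110.7125]]
[[ 35.5131 263.1368]
 [ 57.2583 269.325 ]
 [210.7771 312.9603]
 [232.8624 319.2302]]
```

```bash
cat > pf.py <<'E'
from h import *
from plant import *
def edges(img,dbg=None):
    b,g,r=[img[...,i].astype(float) for i in range(3)]; v=(r-np.maximum(b,g))/(r+1)  # red ratio
    return (v>.33).astype(np.uint8)
def run(tf,sf,z,x0,Tsel,Ssel,verbose=1):
    ct,cs=camera_params("top"),camera_params("scene")
    C={"f":[(50,65),(50,-65)],"r":[(50,-65),(-50,-65)],"n":[(-50,-65),(-50,65)],"l":[(-50,65),(50,65)]}
    obs=[]
    for f,cp,sel in((tf,ct,Tsel),(sf,cs,Ssel)):
        m=edges(cv2.imread(f)); k,l,st,_=cv2.connectedComponentsWithStats(m)
        xs0=int(proj([[*x0[:2],z]],cp)[0,0]); best=[j for j in range(1,k) if st[j,4]>150 and abs(st[j,0]+st[j,2]/2-xs0)<60]
        mm=np.isin(l,best).astype(np.uint8); cn=np.vstack([c[:,0] for c in cv2.findContours(mm,cv2.RETR_EXTERNAL,cv2.CHAIN_APPROX_NONE)[0]]).astype(float)
        for e,(xa,ya,xb,yb) in sel.items():
            q=cn[(cn[:,0]>=xa)&(cn[:,0]<=xb)&(cn[:,1]>=ya)&(cn[:,1]<=yb)]; obs.append((cp,e,q,f))
    def res(p,full=False,w=None):
        out=[]
        for cp,e,q,f in obs:
            P=R.from_euler("z",p[2]).apply(np.c_[np.array(C[e])/1e3,[z,z]])+[p[0],p[1],0]; a,b=proj(P,cp); n=np.array([-(b-a)[1],(b-a)[0]])/np.linalg.norm(b-a)
            d=(q-a)@n; n_in=np.sign((proj([[p[0],p[1],z]],cp)[0]-a)@n); d=d*n_in-.5   # outline pixel centres lie half a pixel inside
            t=(q-a)@(b-a)/((b-a)@(b-a)); d=d[(np.abs(d)<4)&(t>.03)&(t<.97)] if full else np.where((np.abs(d)<4)&(t>.03)&(t<.97),d,0)
            out.append((f[-7:],e,len(d),d.mean().round(2) if len(d) else 0,d.std().round(2) if len(d) else 0) if full else d*(w or {}).get(f,1))
        return out if full else np.concatenate(out)
    o=least_squares(res,x0,loss="soft_l1",x_scale=[.01,.01,.1]); print("plate",o.x,np.degrees(o.x[2])); print(*res(o.x,True))
    return o.x
E
python3 - <<'E'
from pf import *
run("pics/t7.png","pics/s7.png",.0541,[.6695,-.1385,-.27],{"f":(238,174,296,198),"r":(284,200,300,242)},{"l":(218,312,262,350),"n":(261,332,280,349),"f":(219,270,264,311)})
# same tool at the start: plate on the stand vs. wrist truth is known only loosely, skip
E
```

```text
plate [ 0.6685 -0.1368 -0.2604] -14.918603645387849
('/t7.png', 'f', 59, np.float64(0.46), np.float64(0.6)) ('/t7.png', 'r', 43, np.float64(-0.57), np.float64(0.38)) ('/s7.png', 'l', 41, np.float64(-0.48), np.float64(0.29)) ('/s7.png', 'n', 17, np.float64(-0.76), np.float64(0.5)) ('/s7.png', 'f', 47, np.float64(-1.04), np.float64(0.54))
```

```bash
cat > rf.py <<'E'
from h import *
from plant import *
from scipy.ndimage import map_coordinates
ct,cs=camera_params("top"),camera_params("scene")
E=[]
for s in(1,-1):
    a,b=54*s,42*s
    E+=[((-54,a),(54,a)),((-54,b),(54,b)),((58,a*.98),(58,b*1.02)),((-58,a*.98),(-58,b*1.02))]
def fitr(useT,useS,x0):
    ims=[(cv2.imread("pics/top0.png"),ct,useT),(cv2.imread("pics/scene0.png"),cs,useS)]
    p=np.array(x0)
    W=lambda p,pts:R.from_euler("z",p[2]).apply(np.c_[np.array(pts)/1e3,np.full(len(pts),.042)])+[p[0],p[1],0]
    for it in range(8):
        obs=[]; rad=3.0 if it<4 else 2.
        for im,cp,use in ims:
            if not use: continue
            g=cv2.cvtColor(im,cv2.COLOR_BGR2GRAY).astype(float)
            ctr=proj(W(p,[(0,48)]),cp)[0],proj(W(p,[(0,-48)]),cp)[0]
            for i,(A,B) in enumerate(E):
                n=15 if i%4<2 else 4
                pts=np.linspace(A,B,n); q=proj(W(p,pts),cp); t=q[-1]-q[0]; nn=np.array([-t[1],t[0]])/np.linalg.norm(t)
                inner=proj(W(p,[(np.clip(pts[n//2,0],-52,52),48*np.sign(A[1]))]),cp)[0]
                if (inner-q[n//2])@nn<0: nn=-nn
                s=np.arange(-rad-.5,rad+.51,.25)
                S=np.array([map_coordinates(g,[(q[:,1]+k*nn[1]),(q[:,0]+k*nn[0])],order=1) for k in s]).T
                G=(S[:,4:]-S[:,:-4]); ss=s[2:-2]
                for j in range(n):
                    k=G[j].argmax()
                    if G[j,k]>18 and 0<k<len(ss)-1: obs.append((cp,pts[j],q[j]+ss[k]*nn,nn))
        f=lambda p:np.array([(proj(W(p,[o[1]]),o[0])[0]-o[2])@o[3] for o in obs])
        p=least_squares(f,p,loss="soft_l1",f_scale=.5,x_scale=[.01,.01,.1]).x
    r=f(p); print(useT,useS,p,"deg",np.degrees(p[2]),"n",len(obs),"med|r|",np.median(abs(r)))
for a in((1,1),(1,0),(0,1)): fitr(*a,[.6699,-.1381,-.2707])
E
python3 rf.py
```

```text
1 1 [ 0.6707 -0.1374 -0.2718] deg -15.57101619489102 n 121 med|r| 0.2719992315257195
1 0 [ 0.6703 -0.1366 -0.2692] deg -15.423147180550508 n 58 med|r| 0.25299306571587
0 1 [ 0.6711 -0.138  -0.2692] deg -15.424829758845933 n 62 med|r| 0.23486363674466532
```

```bash
cat > pg.py <<'E'
from h import *
from plant import *
from scipy.ndimage import map_coordinates
def fitp(ims,z,x0,pr=1):
    """ims: list of (file,cam,{edge:(a,b) visible fraction}); edge points start/end as below"""
    C={"f":[(50,65),(50,-65)],"r":[(50,-65),(-50,-65)],"n":[(-50,65),(-50,-65)],"l":[(50,65),(-50,65)]}
    p=np.array(x0,float); W=lambda p,pts:R.from_euler("z",p[2]).apply(np.c_[np.array(pts)/1e3,np.full(len(pts),z)])+[p[0],p[1],0]
    for it in range(8):
        obs=[]; rad=4. if it<4 else 2.
        for f,cam,vis in ims:
            cp=camera_params(cam); im=cv2.imread(f).astype(float); g=im[...,2]-np.maximum(im[...,0],im[...,1])
            for e,(a,b) in vis.items():
                A,B=np.array(C[e],float); pts=A+np.linspace(a,b,20)[:,None]*(B-A); q=proj(W(p,pts),cp); t=q[-1]-q[0]; nn=np.array([-t[1],t[0]])/np.linalg.norm(t)
                if (proj(W(p,[(0,0)]),cp)[0]-q[10])@nn<0: nn=-nn
                s=np.arange(-rad-.5,rad+.51,.25); S=np.array([map_coordinates(g,[q[:,1]+k*nn[1],q[:,0]+k*nn[0]],order=1) for k in s]).T
                G=S[:,4:]-S[:,:-4]; ss=s[2:-2]
                for j in range(20):
                    k=G[j].argmax()
                    if G[j,k]>15 and 0<k<len(ss)-1: obs.append((cp,pts[j],q[j]+ss[k]*nn,nn,cam+e))
        F=lambda p:np.array([(proj(W(p,[o[1]]),o[0])[0]-o[2])@o[3] for o in obs])
        p=least_squares(F,p,loss="soft_l1",f_scale=.5,x_scale=[.01,.01,.1]).x
    r=F(p); L=np.array([o[4] for o in obs]); print("plate",p,"deg",np.degrees(p[2]),{k:(int((L==k).sum()),r[L==k].mean().round(2)) for k in dict.fromkeys(L)}); return p
E
python3 - <<'E'
from pg import *
T=("pics/t7.png","top",{"f":(.05,.95),"r":(.05,.75)}); S=("pics/s7.png","scene",{"l":(.05,.95),"f":(.05,.7),"n":(.05,.3)})
x=[.6695,-.1385,-.27]
for i in([T,S],[T],[S]): fitp(i,.0541,x)
E
```

```text
plate [ 0.6676 -0.137  -0.2722] deg -15.594342978961798 {np.str_('topf'): (20, np.float64(-0.36)), np.str_('topr'): (20, np.float64(-0.1)), np.str_('scenel'): (20, np.float64(-0.07)), np.str_('scenef'): (20, np.float64(0.26)), np.str_('scenen'): (20, np.float64(-0.12))}
plate [ 0.6671 -0.1367 -0.2701] deg -15.475996222368122 {np.str_('topf'): (20, np.float64(-0.0)), np.str_('topr'): (20, np.float64(0.0))}
plate [ 0.668  -0.1372 -0.2676] deg -15.330381165535439 {np.str_('scenel'): (20, np.float64(-0.01)), np.str_('scenef'): (20, np.float64(0.08)), np.str_('scenen'): (20, np.float64(-0.02))}
```

>>> drive_tool(
  plan=[
    [0,0.3,0,0,0,0,0],
    [0,1,-0.1,0,0,0,0],
    [0,1.8,-0.2,0,0,0,0],
    [0,2.5,-0.3,0,0,0,0],
    [0,3,-0.4,0.5,0,0,0],
    [0,3.1,-0.4,1.1,0,0,0],
    [0,3.1,-0.4,1.7,0,0,0],
    [0,3.1,-0.4,2.3,0,0,0],
    [0,3.1,-0.4,2.9,0,0,0],
    [0,3.1,-0.4,3.4,0,0,0],
  ],
)

```text
clock: 19.43
position: [0.5916, -0.1163, 0.062]
ee_rot: [-3.14, -0.001, -0.271]
ft_force: [-0.2, -0.4, -4.3]
finger_gap: 0.0168
grasp_force: 98.1
```

>>> drive_tool(
  plan=[
    [0,0,0,0.5,0,0,0],
    [0,0,0,1,0,0,0],
    [0,0,0,1.5,0,0,0],
    [0,0,0,2,0,0,0],
    [0,0,0,2.5,0,0,0],
    [0,0,0,3,0,0,0],
    [0,0,0,3.5,0,0,0],
    [0,0,0,4,0,0,0],
    [0,0,0,4.5,0,0,0],
    [0,0,0,5,0,0,0],
  ],
)

```text
clock: 20.27
position: [0.5917, -0.1163, 0.057]
ee_rot: [-3.14, -0.002, -0.271]
ft_force: [-1.8, 0.3, -1.8]
finger_gap: 0.017
grasp_force: 107.3
```

>>> drive_tool(
  plan=[
    [0,0,0,0.5,0,0,0],
    [0,0,0,1,0,0,0],
    [0,0,0,2,0,0,0],
    [0,0,0,3,0,0,0],
    [0,0,0,4.5,0,0,0],
    [0,0,0,6,0,0,0],
    [0,0,0,7.5,0,0,0],
    [0,0,0,9,0,0,0],
    [0,0,0,10,0,0,0],
    [0,0,0,10,0,0,0],
  ],
)

```text
clock: 21.1
position: [0.5915, -0.1162, 0.0468]
ee_rot: [-3.14, -0.001, -0.271]
ft_force: [-0.4, 0.2, -2.4]
finger_gap: 0.017
grasp_force: 106.7
```

```bash
python3 - <<'E'
from pg import *
for n,c in(("t8","top"),("s8","scene"),("w8","wrist")): cv2.imwrite(f"pics/{n}.png",get_image(c))
T=("pics/t8.png","top",{"f":(.05,.95),"r":(.05,.75)}); S=("pics/s8.png","scene",{"l":(.05,.95),"f":(.05,.7),"n":(.05,.3)})
x=[.6705,-.1375,-.27]
for i in([T,S],[T],[S]): fitp(i,.047,x)
s=sense(); print(s["position"],s["ft_force"]); plate_in_lifter(cv2.imread("pics/w8.png"))
E
```

```text
plate [ 0.6707 -0.1382 -0.3374] deg -19.33061738429598 {np.str_('topf'): (20, np.float64(-0.33)), np.str_('topr'): (20, np.float64(-0.34)), np.str_('scenel'): (20, np.float64(-0.21)), np.str_('scenef'): (20, np.float64(0.32)), np.str_('scenen'): (20, np.float64(0.02))}
plate [ 0.6704 -0.1374 -0.3316] deg -18.999147322657908 {np.str_('topf'): (20, np.float64(-0.05)), np.str_('topr'): (20, np.float64(0.04))}
plate [ 0.671  -0.1386 -0.3334] deg -19.103365059101787 {np.str_('scenel'): (20, np.float64(0.01)), np.str_('scenef'): (20, np.float64(0.2)), np.str_('scenen'): (20, np.float64(0.16))}
[ 0.5917 -0.1163  0.0472] [ 0.091  -0.4802 -2.3326]
low corners in lifter [[ 35.0566  72.2355]
 [ 25.5967 -67.0597]] width 139.6160426181558 yaw deg -3.885161252756601 mid [30.3266  2.5879]
```

```bash
python3 - <<'E'
from h import *
t,s,w=[cv2.imread(f"pics/{n}8.png") for n in "tsw"]; w7=cv2.imread("pics/w7.png")
crop(t,215,160,325,260,3.6,"pics/a.png");crop(s,210,255,335,348,3.2,"pics/b.png")
A=cv2.resize(cv2.imread("pics/a.png"),(400,300));B=cv2.resize(cv2.imread("pics/b.png"),(400,300))
cv2.imwrite("pics/fin.png",np.vstack([np.hstack([A,B]),np.hstack([cv2.resize(w,(400,300)),cv2.resize(w7,(400,300))])]))
E
```

```text
(no output)
```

View pics/fin.png

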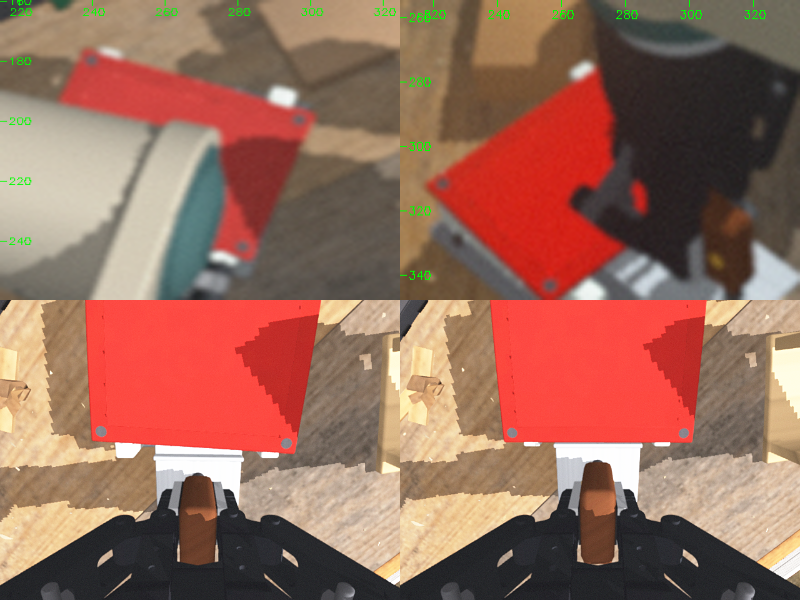

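The picture shows the plate down level but twisted about 3.6° clockwise on the rails. The blade is still square between the rails, and no gripper contact is visible. I'll back the blade off 3 mm so the lip clears, re-lift the plate, turn it square and set it down again.

>>> drive_tool(
  plan=[
    [0,-1,0,0,0,0,0],
    [0,-2,0,0,0,0,0],
    [0,-3,0,0,0,0,0],
    [0,-3,0,-1,0,0,0],
    [0,-3,0,-3,0,0,0],
    [0,-3,0,-5,0,0,0],
    [0,-3,0,-7,0,0,0],
    [0,-3,0,-8,0,0,0],
    [0,-3,0,-9,0,0,0],
    [0,-3,0,-10,0,0,0],
  ],
)

```text
clock: 22.08
position: [0.5888, -0.1155, 0.0572]
ee_rot: [-3.14, -0.001, -0.27]
ft_force: [-0.3, -0.4, -3.0]
finger_gap: 0.0166
grasp_force: 106.7
```

>>> drive_tool(
  plan=[
    [0,0,0,-0.5,0,0,0],
    [0,0,0,-1,0,0,0],
    [0,0,0,-1.5,0,0,0],
    [0,0,0,-2,0,0,0],
    [0,0,0,-2.5,0,0,0],
    [0,0,0,-3.5,0,0,0],
    [0,0,0,-4.5,0,0,0],
    [0,0,0,-5.5,0,0,0],
    [0,0,0,-6.5,0,0,0],
    [0,0,0,-6.5,0,0,0],
  ],
)

```text
clock: 22.92
position: [0.5889, -0.1155, 0.0639]
ee_rot: [-3.14, -0.002, -0.271]
ft_force: [0.4, 0.3, -2.7]
finger_gap: 0.0169
grasp_force: 106.7
```

```bash
cat > look.py <<'E'
from pg import *
import sys
k=sys.argv[1]
for n,c in(("t","top"),("s","scene"),("w","wrist")): cv2.imwrite(f"pics/{n}{k}.png",get_image(c))
T=(f"pics/t{k}.png","top",{"f":(.05,.95),"r":(.05,.75)}); S=(f"pics/s{k}.png","scene",{"l":(.05,.95),"f":(.05,.7),"n":(.05,.3)})
s=sense(); z=max(.047,s["position"][2]-.020+.008); yaw0=float(sys.argv[2])
P=[fitp(i,z,[.6705,-.1375,np.radians(yaw0)]) for i in([T],[S])]; p=np.mean(P,0)
rk=np.array([.6707,-.1373,np.radians(-15.43)]); d=p-rk; yr=rk[2]
print("rel to rack mm",R.from_euler("z",-yr).apply([d[0],d[1],0])[:2]*1e3,"yaw deg",np.degrees(d[2]))
print(s["position"],s["ee_rot"],s["ft_force"],round(s["clock"],2),s["grasp_force"])
E
python3 look.py 9 -19; python3 - <<'E'
from h import *
plate_in_lifter(cv2.imread("pics/w9.png"))
E
```

```text
plate [ 0.6711 -0.1374 -0.3337] deg -19.12204140003308 {np.str_('topf'): (20, np.float64(-0.02)), np.str_('topr'): (20, np.float64(0.01))}
plate [ 0.6726 -0.1404 -0.3327] deg -19.064991095260986 {np.str_('scenel'): (20, np.float64(0.0)), np.str_('scenef'): (20, np.float64(-0.04)), np.str_('scenen'): (20, np.float64(-0.03))}
rel to rack mm [ 1.5775 -1.2236] yaw deg -3.6635162476470313
[ 0.5887 -0.1155  0.0636] [-3.1403 -0.0014 -0.2706] [-0.1476  0.2382 -4.6355] 23.07 106.72468900680542
low corners in lifter [[ 40.0368  68.3292]
 [ 31.0047 -63.4596]] width 132.0979709445035 yaw deg -3.9206085304538845 mid [35.5207  2.4348]
```

```bash
python3 - <<'E'
from h import *
from plant import *
for k in("wrist5","w7","w8","w9"):
    im=cv2.imread(f"pics/{k}.png"); hsv=cv2.cvtColor(im,cv2.COLOR_BGR2HSV)
    m=((hsv[...,0]>2)&(hsv[...,0]<16)&(hsv[...,1]>110)&(hsv[...,2]<170)).astype(np.uint8)[200:440,270:360]
    n,l,st,_=cv2.connectedComponentsWithStats(m); j=1+st[1:,4].argmax(); mm=l==j
    print(k,"grip bbox",st[j]+[270,200,0,0,0],"top rows width",[(r+200,np.where(mm[r])[0].min()+270,np.where(mm[r])[0].max()+270) for r in range(0,240,30) if mm[r].any()])
    g=cv2.cvtColor(im,cv2.COLOR_BGR2GRAY); print("  col 262:",g[214:276:2,262].tolist()); print("  col 372:",g[214:276:2,372].tolist())
    print("  row 262 bright span",[ (np.where(g[r,200:440]>165)[0].min()+200,np.where(g[r,200:440]>165)[0].max()+200) for r in(255,262,270)])
# plate z free from both cameras
import pg
from pg import fitp
for k,y in(("7",-15.5),("8",-19),("9",-19)):
    T=(f"pics/t{k}.png","top",{"f":(.05,.95),"r":(.05,.75)}); S=(f"pics/s{k}.png","scene",{"l":(.05,.95),"f":(.05,.7),"n":(.05,.3)})
    for z in(.047,.0505,.054,.0575,.061):
        import io,contextlib
        with contextlib.redirect_stdout(io.StringIO()): a=fitp([T],z,[.6705,-.1375,np.radians(y)]); b=fitp([S],z,[.6705,-.1375,np.radians(y)])
        print(k,z,(a-b)[:2]*1e3,np.degrees((a-b)[2]))
E
```

```text
wrist5 grip bbox [ 287  259   59  164 8396] top rows width [(260, np.int64(305), np.int64(328)), (290, np.int64(291), np.int64(341)), (320, np.int64(288), np.int64(345)), (350, np.int64(288), np.int64(344)), (380, np.int64(289), np.int64(343)), (410, np.int64(290), np.int64(341))]
  col 262: [108, 110, 108, 110, 108, 108, 98, 162, 219, 246, 243, 184, 230, 248, 247, 248, 246, 246, 247, 246, 247, 245, 248, 234, 163, 176, 176, 175, 174, 171, 172]
  col 372: [110, 109, 107, 112, 113, 110, 95, 149, 215, 249, 243, 211, 244, 245, 244, 244, 244, 244, 243, 243, 244, 245, 243, 244, 243, 243, 243, 245, 244, 244, 245]
  row 262 bright span [(np.int64(202), np.int64(439)), (np.int64(201), np.int64(439)), (np.int64(205), np.int64(439))]
w7 grip bbox [ 287  260   59  163 7426] top rows width [(260, np.int64(303), np.int64(328)), (290, np.int64(291), np.int64(341)), (320, np.int64(288), np.int64(345)), (350, np.int64(288), np.int64(344)), (380, np.int64(289), np.int64(343)), (410, np.int64(290), np.int64(341))]
  col 262: [119, 118, 125, 123, 124, 125, 112, 156, 228, 254, 253, 243, 254, 254, 254, 25
[... 1747 characters left out ...]
6))]
7 0.047 [-3.2954  4.8722] -0.5267801975278924
7 0.0505 [-2.1697  2.7374] -0.30839668694300926
7 0.054 [-0.9822  0.6582] -0.15945666527352034
7 0.0575 [ 0.118  -1.4493] 0.011534537090249812
7 0.061 [ 1.2384 -3.4557] 0.17688355761132743
8 0.047 [-0.5868  1.2447] 0.06859136105048301
8 0.0505 [ 0.5271 -0.8135] 0.223157729970722
8 0.054 [ 1.6319 -2.8295] 0.39760475834209064
8 0.0575 [ 2.7233 -4.9378] 0.6235871639612774
8 0.061 [ 71.5355 -33.4133] 4.448224430255311
9 0.047 [-3.0152  5.8009] -0.4811471741404626
9 0.0505 [-1.8115  3.7086] -0.21005403569786518
9 0.054 [-0.8015  1.5005] 0.11124825644553607
9 0.0575 [ 0.2876 -0.3737] 0.16375522810113144
9 0.061 [ 1.2912 -2.6216] 0.5288507381456367
```

```bash
cat > fix.py <<'E'
from pg import *
import sys
# plate pose (cameras) at height z -> tool move that carries it onto the rack pose (cameras)
def fix(k,z,yaw0,bias=np.array([.0019,-.0015])):
    T=(f"pics/t{k}.png","top",{"f":(.05,.95),"r":(.05,.75)}); S=(f"pics/s{k}.png","scene",{"l":(.05,.95),"f":(.05,.7),"n":(.05,.3)})
    x=[.6705,-.1375,np.radians(yaw0)]; a,b=fitp([T],z,x),fitp([S],z,x); p=(a+b)/2; rk=np.array([.6707,-.1373,np.radians(-15.43)])
    d=p-rk; print("rel to rack mm",R.from_euler("z",-rk[2]).apply([d[0],d[1],0])[:2]*1e3,"yaw",np.degrees(d[2]))
    s=sense(); r=R.from_euler("xyz",s["ee_rot"]); D=R.from_euler("z",-d[2]); pc=np.r_[p[:2]+bias,0]; rc=np.r_[rk[:2]+bias,0]
    delta((rc+D.apply(s["position"]-pc),D*r))
if __name__=="__main__": fix(sys.argv[1],float(sys.argv[2]),float(sys.argv[3]))
E
python3 fix.py 9 .0568 -19
```

```text
plate [ 0.6697 -0.1376 -0.3335] deg -19.11079781390781 {np.str_('topf'): (20, np.float64(0.01)), np.str_('topr'): (20, np.float64(0.01))}
plate [ 0.6697 -0.1374 -0.337 ] deg -19.309745633391163 {np.str_('scenel'): (20, np.float64(0.0)), np.str_('scenef'): (20, np.float64(-0.23)), np.str_('scenen'): (20, np.float64(-0.18))}
rel to rack mm [-0.9069 -0.435 ] yaw -3.780271723649486
shift mm [ 1.1  5.2 -0. ] |5| turn [ 0.0001 -0.0001 -0.066 ] |3.8 deg| t 23.07
```

>>> drive_tool(
  plan=[
    [0,0,0.2,0,0,0,-0.002],
    [0,0.1,0.6,0,0,0,-0.008],
    [0,0.3,1.3,0,0,0,-0.016],
    [0,0.5,2.1,0,0,0,-0.026],
    [0,0.7,2.9,0,0,0,-0.037],
    [0,0.8,3.7,0,0,0,-0.047],
    [0,1,4.4,0,0,0,-0.056],
    [0,1.1,4.9,0,0,0,-0.062],
    [0,1.1,5.2,0,0,0,-0.066],
    [0,1.1,5.2,0,0,0,-0.066],
  ],
)

```text
clock: 23.9
position: [0.5884, -0.1209, 0.0636]
ee_rot: [-3.14, -0.002, -0.204]
ft_force: [-0.3, 0.4, -2.9]
finger_gap: 0.0171
grasp_force: 106.8
```

```bash
python3 look.py 10 -15.5 >/dev/null; python3 fix.py 10 .0568 -15.5; python3 -c "
from h import *
from plant import *
plate_in_lifter(cv2.imread('pics/w10.png')); s=sense(); print(s['position'],s['ft_force'],s['ft_torque'])"
```

```text
plate [ 0.6702 -0.1373 -0.2664] deg -15.265621230451414 {np.str_('topf'): (20, np.float64(-0.01)), np.str_('topr'): (20, np.float64(0.02))}
plate [ 0.6704 -0.1371 -0.2722] deg -15.597814061674372 {np.str_('scenel'): (20, np.float64(0.0)), np.str_('scenef'): (20, np.float64(-0.26)), np.str_('scenen'): (20, np.float64(-0.21))}
rel to rack mm [-0.453  -0.0109] yaw -0.001717646062893611
shift mm [0.5 0.  0. ] |0| turn [ 0. -0. -0.] |0.0 deg| t 24.05
low corners in lifter [[ 40.0179  68.372 ]
 [ 30.9848 -63.6173]] width 132.2981048529972 yaw deg -3.9150952264459145 mid [35.5013  2.3774]
[ 0.5884 -0.1208  0.0636] [-0.1889 -0.1448 -4.3462] [ 0.0195  0.1197 -0.0679]
```

>>> drive_tool(
  plan=[
    [0,0.1,0,0.3,0,0,0],
    [0,0.3,0,0.8,0,0,0],
    [0,0.4,0,1.4,0,0,0],
    [0,0.4,0,2,0,0,0],
    [0,0.4,0,2.6,0,0,0],
    [0,0.4,0,3.2,0,0,0],
    [0,0.4,0,3.8,0,0,0],
    [0,0.4,0,4.4,0,0,0],
    [0,0.4,0,4.8,0,0,0],
    [0,0.4,0,5,0,0,0],
  ],
)

```text
clock: 24.88
position: [0.5888, -0.1209, 0.0585]
ee_rot: [-3.14, -0.001, -0.205]
ft_force: [0.5, 0.0, -3.6]
finger_gap: 0.0168
grasp_force: 106.8
```

```bash
python3 look.py 11 -15.5 | tail -1; python3 fix.py 11 .0518 -15.5; python3 -c "
from h import *
plate_in_lifter(cv2.imread('pics/w11.png'))"
```

```text
[ 0.5888 -0.1209  0.0586] [-3.1404 -0.0015 -0.2045] [-0.3191  0.0614 -3.3997] 25.03 106.81613445281982
plate [ 0.6707 -0.1374 -0.2692] deg -15.422389193284927 {np.str_('topf'): (20, np.float64(0.0)), np.str_('topr'): (20, np.float64(0.02))}
plate [ 0.6707 -0.137  -0.2719] deg -15.575918787119804 {np.str_('scenel'): (20, np.float64(0.0)), np.str_('scenef'): (20, np.float64(-0.3)), np.str_('scenen'): (20, np.float64(-0.23))}
rel to rack mm [-0.016   0.1214] yaw -0.0691539902023646
shift mm [ 0.   0.2 -0. ] |0| turn [ 0.     -0.     -0.0012] |0.1 deg| t 25.03
low corners in lifter [[ 40.0709  68.3256]
 [ 31.0067 -63.4797]] width 132.11661734485082 yaw deg -3.934019567017844 mid [35.5388  2.4229]
```

>>> drive_tool(
  plan=[
    [0,0,0,0.4,0,0,0],
    [0,0,0,0.8,0,0,0],
    [0,0,0,1.2,0,0,0],
    [0,0,0,1.6,0,0,0],
    [0,0,0,2,0,0,0],
    [0,0,0,2.4,0,0,0],
    [0,0,0,2.8,0,0,0],
    [0,0,0,3.2,0,0,0],
    [0,0,0,3.6,0,0,0],
    [0,0,0,4,0,0,0],
  ],
)

```text
clock: 25.87
position: [0.589, -0.1209, 0.0547]
ee_rot: [-3.14, -0.002, -0.205]
ft_force: [-0.1, 0.1, -3.2]
finger_gap: 0.0169
grasp_force: 106.8
```

```bash
python3 look.py 12 -15.5 | tail -1; python3 fix.py 12 .0485 -15.5; python3 -c "
from h import *
plate_in_lifter(cv2.imread('pics/w12.png'))"
```

```text
[ 0.5889 -0.1209  0.0547] [-3.1404 -0.0018 -0.2045] [-0.5233 -0.8512 -3.1206] 26.02 106.8101441860199
plate [ 0.6711 -0.1375 -0.2617] deg -14.99347415913746 {np.str_('topf'): (20, np.float64(0.0)), np.str_('topr'): (20, np.float64(0.02))}
plate [ 0.6713 -0.1377 -0.2672] deg -15.307191991098351 {np.str_('scenel'): (20, np.float64(-0.0)), np.str_('scenef'): (20, np.float64(0.08)), np.str_('scenen'): (20, np.float64(0.06))}
rel to rack mm [ 0.5969 -0.1768] yaw 0.2796669248820938
shift mm [-0.6 -0.6 -0. ] |1| turn [-0.      0.      0.0049] |0.3 deg| t 26.02
low corners in lifter [[ 39.8074  68.5988]
 [ 30.8673 -63.6566]] width 132.55727456745143 yaw deg -3.8671407813737706 mid [35.3373  2.4711]
```

>>> drive_tool(
  plan=[
    [0,0,0,0.3,0,0,0],
    [0,0,0,0.6,0,0,0],
    [0,0,0,0.9,0,0,0],
    [0,0,0,1.2,0,0,0],
    [0,0,0,1.5,0,0,0],
    [0,0,0,1.8,0,0,0],
    [0,0,0,2.1,0,0,0],
    [0,0,0,2.4,0,0,0],
    [0,0,0,2.7,0,0,0],
    [0,0,0,3,0,0,0],
  ],
)

```text
clock: 26.85
position: [0.5889, -0.1209, 0.0516]
ee_rot: [-3.14, -0.002, -0.205]
ft_force: [0.3, -0.4, -2.4]
finger_gap: 0.017
grasp_force: 106.8
```

```bash
python3 look.py 13 -15.5 | tail -1; python3 fix.py 13 .0485 -15.5; python3 -c "
from h import *
plate_in_lifter(cv2.imread('pics/w13.png'))"
```

```text
[ 0.5888 -0.1209  0.0516] [-3.1404 -0.0015 -0.2045] [ 0.0781 -0.5606 -2.4105] 27.0 106.81113481521606
plate [ 0.671  -0.1374 -0.2646] deg -15.15964560523582 {np.str_('topf'): (20, np.float64(0.01)), np.str_('topr'): (20, np.float64(0.03))}
plate [ 0.6713 -0.1377 -0.2676] deg -15.334382771047686 {np.str_('scenel'): (20, np.float64(-0.0)), np.str_('scenef'): (20, np.float64(0.08)), np.str_('scenen'): (20, np.float64(0.06))}
rel to rack mm [ 0.5435 -0.1415] yaw 0.1829858118582464
shift mm [-0.5 -0.5 -0. ] |1| turn [-0.      0.      0.0032] |0.2 deg| t 27.0
low corners in lifter [[ 39.2798  70.0647]
 [ 30.0948 -64.8419]] width 135.2188825768044 yaw deg -3.8949171087264336 mid [34.6873  2.6114]
```

>>> drive_tool(
  plan=[
    [0,0,0,1,0,0,0],
    [0,0,0,2,0,0,0],
    [0,0,0,3,0,0,0],
    [0,0,0,4,0,0,0],
    [0,0,0,5,0,0,0],
    [0,0,0,6,0,0,0],
    [0,0,0,7,0,0,0],
    [0,0,0,7.7,0,0,0],
    [0,0,0,8,0,0,0],
    [0,0,0,8,0,0,0],
  ],
)

```text
clock: 27.83
position: [0.5888, -0.1208, 0.0435]
ee_rot: [-3.14, -0.001, -0.205]
ft_force: [-0.6, 0.5, -3.1]
finger_gap: 0.0165
grasp_force: 106.8
```

>>> drive_tool(
  plan=[
    [0,-0.5,0,0,0,0,0],
    [0,-2,0,0,0,0,0],
    [0,-4,0,0,0,0,0],
    [0,-7,0,0,0,0,0],
    [0,-11,0,0,0,0,0],
    [0,-16,0,0,0,0,0],
    [0,-22,0,0,0,0,0],
    [0,-28,0,0,0,0,0],
    [0,-34,0,0,0,0,0],
    [0,-40,0,0,0,0,0],
  ],
)

```text
clock: 28.67
position: [0.549, -0.1126, 0.0436]
ee_rot: [-3.14, -0.002, -0.205]
ft_force: [-0.3, -0.0, -2.6]
finger_gap: 0.0172
grasp_force: 106.8
```

```bash
python3 look.py 14 -15.5 | tail -1; python3 fix.py 14 .0485 -15.5
```

```text
[ 0.5494 -0.1127  0.0437] [-3.1404 -0.0017 -0.2045] [ 0.0689 -0.5282 -3.0261] 28.82 106.83387637138367
plate [ 0.6711 -0.1374 -0.2622] deg -15.02306561623965 {np.str_('topf'): (20, np.float64(0.01)), np.str_('topr'): (20, np.float64(0.02))}
plate [ 0.6713 -0.1377 -0.2696] deg -15.44646247627138 {np.str_('scenel'): (20, np.float64(0.0)), np.str_('scenef'): (20, np.float64(0.09)), np.str_('scenen'): (20, np.float64(0.07))}
rel to rack mm [ 0.5534 -0.1077] yaw 0.19523595374448585
shift mm [-0.5 -0.6 -0. ] |1| turn [-0.      0.      0.0034] |0.2 deg| t 28.82
```

Plate undisturbed; continuing the withdrawal.

>>> drive_tool(
  plan=[
    [0,-7,0,0,0,0,0],
    [0,-15,0,0,0,0,0],
    [0,-23,0,0,0,0,0],
    [0,-32,0,0,0,0,0],
    [0,-41,0,0,0,0,0],
    [0,-50,0,0,0,0,0],
    [0,-58,0,0,0,0,0],
    [0,-65,0,0,0,0,0],
    [0,-70,0,0,0,0,0],
    [0,-72,0,0,0,0,0],
  ],
)

```text
clock: 29.65
position: [0.4786, -0.098, 0.0434]
ee_rot: [-3.14, -0.001, -0.205]
ft_force: [1.1, 0.2, -2.5]
finger_gap: 0.0165
grasp_force: 106.8
```

```bash
python3 look.py 15 -15.5 | tail -1; python3 - <<'E'
from h import *
from plant import *
# lifter in hand: fit x,z,pitch offsets from scene/wrist is coarse; edges via wrist: tip row
w=cv2.imread("pics/w15.png"); g=cv2.cvtColor(w,cv2.COLOR_BGR2GRAY)
print(g[0:60:2,316].tolist()); print(g[230:280:2,262].tolist())
for r in(60,100,150,200,262): 
    x=np.where(g[r]>215)[0]; x=x[(x>220)&(x<420)]; print(r,x.min(),x.max())
s=sense(); cw=camera_params("wrist")
def pr(x,z,pt):  # lifter point in tool-fixed picture, given lifter offset x,z(mm) and pitch pt(rad) about grasp point
    M=np.array([(122,30,3),(122,-30,3),(30,30,11),(30,-30,11),(28.5,30,3),(22,0,63)],float); c=np.array([0,0,39.]); 
    M=R.from_euler("y",-pt).apply(M-c)+c; t=np.c_[M[:,0]-0+x,-M[:,1],20-M[:,2]-z]/1e3
    return proj(t,cw,cw["T_tool_cam"])
for a in((1.5,0,0),(-6.5,4.5,0),(-6.5,0,.05),(-4.5,4.5,.05)): print(a,pr(*a).round(0).tolist())
E
```

```text
[ 0.4794 -0.0982  0.0436] [-3.1405 -0.002  -0.2045] [-0.0767 -0.1636 -2.405 ] 29.8 106.83711647987366
[184, 185, 136, 96, 109, 129, 130, 139, 244, 246, 246, 246, 247, 245, 245, 247, 246, 245, 245, 245, 245, 245, 245, 246, 244, 245, 245, 245, 245, 245]
[243, 241, 243, 242, 241, 241, 244, 244, 118, 118, 155, 235, 235, 210, 243, 242, 241, 241, 245, 154, 156, 155, 156, 157, 155]
60 245 397
100 245 395
150 247 392
200 248 389
262 250 385
(1.5, 0, 0) [[236.0, -12.0], [396.0, -12.0], [244.0, 231.0], [388.0, 231.0], [247.0, 229.0], [316.0, 304.0]]
(-6.5, 4.5, 0) [[234.0, 8.0], [397.0, 8.0], [243.0, 252.0], [389.0, 252.0], [246.0, 250.0], [316.0, 337.0]]
(-6.5, 0, 0.05) [[233.0, 1.0], [399.0, 1.0], [244.0, 247.0], [388.0, 247.0], [247.0, 244.0], [316.0, 334.0]]
(-4.5, 4.5, 0.05) [[230.0, -9.0], [402.0, -9.0], [241.0, 246.0], [390.0, 246.0], [245.0, 242.0], [316.0, 336.0]]
```

>>> drive_tool(
  plan=[
    [0,-3,1,-2,0,0,0],
    [0,-9,4,-5,0,0,0],
    [0,-15,10,-8,0,0,0],
    [0,-19,19,-10,0,0,0],
    [0,-20,30,-10,0,0,0],
    [0,-20,42,-10,0,0,0],
    [0,-20,54,-10,0,0,0],
    [0,-20,64,-10,0,0,0],
    [0,-20,71,-10,0,0,0],
    [0,-20,73,-10,0,0,0],
  ],
)

```text
clock: 30.63
position: [0.4444, -0.1669, 0.0533]
ee_rot: [-3.141, -0.002, -0.206]
ft_force: [0.1, -0.7, -1.7]
finger_gap: 0.017
grasp_force: 106.8
```

>>> drive_tool(
  plan=[
    [0,0,0,2,0,0,0],
    [0,0,0,6,0,0,0],
    [0,0,0,11,0,0,0],
    [0,0,0,16,0,0,0],
    [0,0,0,20,0,0,0],
    [0,0,0,23,0,0,0],
    [0,0,0,25,0,0,0],
    [0,0,0,26.5,0,0,0],
    [0,0,0,27.5,0,0,0],
    [0,0,0,28,0,0,0],
  ],
)

```text
clock: 31.47
position: [0.4449, -0.1655, 0.0253]
ee_rot: [-3.14, -0.002, -0.204]
ft_force: [-0.3, 0.7, -2.1]
finger_gap: 0.0173
grasp_force: 106.8
```

```bash
python3 - <<'E'
from h import *
from plant import *
s=sense(); print(s["position"],s["ee_rot"],s["ft_force"],s["ft_torque"])
t,c=get_image("top"),get_image("scene"); cv2.imwrite("pics/t16.png",t); cv2.imwrite("pics/s16.png",c)
E
python3 - <<'E'
import sys; sys.path.insert(0,".")
E
cp pics/t16.png pics/t16b.png; python3 fix.py 16 .0485 -15.5
```

```text
[ 0.4449 -0.1655  0.0253] [-3.1405 -0.0016 -0.2045] [-0.2516  0.6855 -2.0797] [ 0.0107  0.0296 -0.0013]
plate [ 0.671  -0.1375 -0.2635] deg -15.099895601060572 {np.str_('topf'): (20, np.float64(0.0)), np.str_('topr'): (20, np.float64(0.01))}
plate [ 0.6713 -0.1377 -0.2681] deg -15.358426595503152 {np.str_('scenel'): (20, np.float64(-0.0)), np.str_('scenef'): (20, np.float64(0.09)), np.str_('scenen'): (20, np.float64(0.08))}
rel to rack mm [ 0.5305 -0.1491] yaw 0.20083890171813815
shift mm [-0.8 -0.9 -0. ] |1| turn [-0.      0.      0.0035] |0.2 deg| t 31.57
```

>>> drive_tool(
  plan=[
    [0,0,0,0.4,0,0,0],
    [0,0,0,0.8,0,0,0],
    [0,0,0,1.2,0,0,0],
    [0,0,0,1.6,0,0,0],
    [0,0,0,2,0,0,0],
    [0,0,0,2.4,0,0,0],
    [0,0,0,2.8,0,0,0],
    [0,0,0,3.2,0,0,0],
    [0,0,0,3.6,0,0,0],
    [0,0,0,4,0,0,0],
  ],
)

```text
clock: 32.4
position: [0.4448, -0.1655, 0.0212]
ee_rot: [-3.14, -0.002, -0.205]
ft_force: [-0.3, 0.4, -2.8]
finger_gap: 0.0168
grasp_force: 106.8
```

>>> drive_tool(
  plan=[
    [0,0,0,0.3,0,0,0],
    [0,0,0,0.6,0,0,0],
    [0,0,0,0.9,0,0,0],
    [0,0,0,1.2,0,0,0],
    [0,0,0,1.5,0,0,0],
    [0,0,0,1.8,0,0,0],
    [0,0,0,2.1,0,0,0],
    [0,0,0,2.4,0,0,0],
    [0,0,0,2.7,0,0,0],
    [0,0,0,3,0,0,0],
  ],
)

```text
clock: 33.23
position: [0.4448, -0.1655, 0.0183]
ee_rot: [-3.14, -0.002, -0.205]
ft_force: [-0.2, -0.1, -2.1]
finger_gap: 0.0168
grasp_force: 106.8
```

Still no bench contact, so the lifter did shift up in the grip. Continuing gently.

>>> drive_tool(
  plan=[
    [0,0,0,0.2,0,0,0],
    [0,0,0,0.4,0,0,0],
    [0,0,0,0.6,0,0,0],
    [0,0,0,0.8,0,0,0],
    [0,0,0,1,0,0,0],
    [0,0,0,1.2,0,0,0],
    [0,0,0,1.4,0,0,0],
    [0,0,0,1.6,0,0,0],
    [0,0,0,1.8,0,0,0],
    [0,0,0,2,0,0,0],
  ],
)

```text
clock: 34.07
position: [0.445, -0.1656, 0.0165]
ee_rot: [-3.141, -0.002, -0.205]
ft_force: [-0.0, -0.4, -2.2]
finger_gap: 0.0167
grasp_force: 106.5
```

>>> drive_tool(
  plan=[
    [0,0,0,0.1,0,0,0],
    [0,0,0,0.3,0,0,0],
    [0,0,0,0.4,0,0,0],
    [0,0,0,0.5,0,0,0],
    [0,0,0,0.7,0,0,0],
    [0,0,0,0.8,0,0,0],
    [0,0,0,0.9,0,0,0],
    [0,0,0,1,0,0,0],
    [0,0,0,1,0,0,0],
    [0,0,0,1,0,0,0],
  ],
)

```text
clock: 34.9
position: [0.445, -0.1656, 0.0156]
ee_rot: [-3.141, -0.002, -0.204]
ft_force: [-4.6, 0.7, 5.2]
finger_gap: 0.0168
grasp_force: 107.3
```

>>> drive_tool(
  plan=[
    [0.22,0,0,0,0,0,0],
    [0.25,0,0,0,0,0,0],
    [0.3,0,0,0,0,0,0],
    [0.4,0,0,0,0,0,0],
    [0.6,0,0,0,0,0,0],
    [0.8,0,0,0,0,0,0],
    [0.8,0,0,0,0,0,0],
    [0.8,0,0,0,0,0,0],
    [0.8,0,0,0,0,0,0],
    [0.8,0,0,0,0,0,0],
  ],
)

```text
clock: 35.73
position: [0.4448, -0.1655, 0.0153]
ee_rot: [-3.14, -0.002, -0.205]
ft_force: [-0.2, 0.5, 0.3]
finger_gap: 0.0686
grasp_force: 0.0
```

>>> drive_tool(
  plan=[
    [0.8,0,0,-5,0,0,0],
    [0.8,0,0,-15,0,0,0],
    [0.8,0,0,-30,0,0,0],
    [0.8,0,0,-50,0,0,0],
    [0.8,0,0,-70,0,0,0],
    [0.8,0,0,-90,0,0,0],
    [0.8,0,0,-110,0,0,0],
    [0.8,0,0,-130,0,0,0],
    [0.8,0,0,-145,0,0,0],
    [0.8,0,0,-150,0,0,0],
  ],
)

```text
clock: 36.57
position: [0.4457, -0.1661, 0.1692]
ee_rot: [3.141, -0.007, -0.204]
ft_force: [-0.1, -0.1, 0.5]
finger_gap: 0.0685
grasp_force: 0.0
```

```bash
python3 - <<'E'
from h import *
from plant import *
from scipy.ndimage import map_coordinates
s=sense(); print(s["position"],s["ee_rot"],s["ft_force"],s["finger_gap"])
w,c,t=[get_image(n) for n in("wrist","scene","top")]
for n,i in zip("wst",(w,c,t)): cv2.imwrite(f"pics/{n}17.png",i)
# blade outline in the wrist picture: bright, unsaturated blob -> flat? compare with model
hsv=cv2.cvtColor(w,cv2.COLOR_BGR2HSV); m=((hsv[...,2]>140)&(hsv[...,1]<40)).astype(np.uint8)
k,l,st,_=cv2.connectedComponentsWithStats(m); cw=camera_params("wrist")
r=R.from_euler("xyz",s["ee_rot"]); Tt=np.eye(4); Tt[:3,:3]=r.as_matrix(); Tt[:3,3]=s["position"]; E=Tt@cw["T_tool_cam"]
o0=s["position"]*[1,1,0]
f=lambda p,M:R.from_euler("z",p[2]).apply(np.array(M)/1e3)+[p[0],p[1],0]
M=[(122,30,3),(122,-30,3),(-30,-30,3),(-30,30,3)]
p0=[o0[0]-.0065*.98,o0[1]+.0013,-.2045]; print("predicted corners",proj(f(p0,M),cw,E).round(0).tolist())
for j in range(1,k):
    if st[j,4]>1500:
        cn=max(cv2.findContours((l==j).astype(np.uint8),0,1)[0],key=cv2.contourArea); print(st[j],cv2.approxPolyN(cv2.convexHull(cn),4)[0].tolist())
E
python3 fix.py 17 .0485 -15.5
```

```text
[ 0.4457 -0.1661  0.1692] [ 3.1415 -0.0071 -0.2045] [-0.0952 -0.1215  0.4676] 0.06845239780254225
predicted corners [[277.0, 72.0], [355.0, 72.0], [351.0, 261.0], [281.0, 261.0]]
[  277    74    79   189 12693] [[356, 74], [352, 262], [280, 262], [277, 74]]
[  439   155   201   213 18460] [[639, 274], [492, 378], [439, 310], [639, 155]]
plate [ 0.671  -0.1375 -0.2653] deg -15.199089811910072 {np.str_('topf'): (20, np.float64(-0.0)), np.str_('topr'): (20, np.float64(0.02))}
plate [ 0.6713 -0.1377 -0.268 ] deg -15.355195080778827 {np.str_('scenel'): (20, np.float64(-0.0)), np.str_('scenef'): (20, np.float64(0.08)), np.str_('scenen'): (20, np.float64(0.06))}
rel to rack mm [ 0.5386 -0.1357] yaw 0.15285755365554862
shift mm [-0.7 -0.8 -0. ] |1| turn [-0.      0.      0.0027] |0.2 deg| t 36.72
```

```bash
python3 -c "
from plant import *
s=sense(); print(s['joint_velocities'].round(3)); print(close_job())"
```

```text
[-0.001  0.019  0.025  0.001 -0.004  0.001]
the job is handed in; nothing more can be done
None
```

The job is handed in, at about 37 s of the 72 s allowed: the plate is on the drying rack painted face up, about 0.5 mm off centre and 0.2° off square by the cameras. On the first set-down the lifter slipped in the grip for a reason I did not find and the plate landed twisted about 3.7°, so I re-lifted it on the blade, squared it and set it down again. The lifter lies flat on the bench, and the spray can and sanding block were kept clear of throughout, though not re-imaged at the end.

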